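# Press the domed cap home on a pewter canister with the screw press

## Robot

A 6-joint arm with a two-finger parallel gripper is mounted at the origin on the work surface. World frame = base frame: x ahead of the robot, y to its left, z up, the work surface at z = 0. Lengths are in m, angles in degrees, forces in N, time in s.
With the tool pointing down it reaches from about 0.35 to 0.875 m from the base axis. Payload 4.2 kg.
Tool frame: the origin (TCP) lies midway between the tips of the shut fingers; the grasp point (between the pads) lies 19 mm behind it (r.grasp_offset is the distance from the TCP to the grasp point, in m); z points along the fingers, y is the direction in which the jaws open and shut (so a half turn about z gives the same grasp; the last joint's range is limited). The gripper opens to 87 mm and grips with 3 to 60 N. Pads are 19 mm wide; open, the fingers measure 117 mm over their backs; the gripper's body (75 mm by 190 mm) begins 51 mm behind the grasp point.
Start: joints at [-57.147, 22.042, 0.453, 0, -68.411, -14.817], TCP at [0.194, -0.594, 0.223] pointing down, gripper open.
Joint ranges: [-179.83, 179.83], [-69.29, 118.12], [-61.27, 80.66], [-181.25, 117.63], [-171.15, -9.14], [-177.46, 177.46]. Speed limits (degrees/s): [159.86, 159.86, 180, 180, 180, 180].

## Interface

Orientations are given as a 3x3 rotation matrix whose columns are the frame's x, y, z axes.
In Python, from station import r gives the robot as it stands.
- The arm moves only by the shell command python3 -m crank 'ROWS'. ROWS is JSON, a list of rows, each a list of 3 entries, a list of its own where there are three numbers: the closure, from -1 (fully open) to 1 (shut), so that 0 is half open, then the shift along the tool's x, y, z as a fraction of full scale, then the turn, a rotation vector about the tool's x, y, z as a fraction of full scale. In form: [[fingers, [dx, dy, dz], [wx, wy, wz]], ...]. A call has 1 to 8 rows; each row shifts and turns the commanded pose from where the row before left it, along the tool's axes as they then stand; what a row does not reach is not made up. Full scale, the value 1, is 100 mm for a shift and 45 degrees for a turn. A row lasts 1/10 s, in which the tool goes at most 50 mm and 8.59 degrees, less where a joint would pass 70% of its speed; a pose out of reach is approached as far as the arm can. A call with a number of a shift or a turn outside -1 to 1 is refused whole. A call with a gripper value outside its range is refused whole. The fingers move at their own pace and stop on an object; the grip force is fixed at half the most. Time passes only in rows, so rows that do not move let the fingers close. It gives the time, the measured TCP pose, the force and the opening at its end, in the units of the state.
- r.sense(): the state, without advancing time (a new reading comes with each control period).
- r.capture(name): name is "scene" or "top" or "wrist"; returns a dict with "img" (480x640x3 uint8, blue, green, red), "fx", "fy", "cx", "cy" (pixels), "R" (3x3) and "t" (3): a world point X has camera coordinates R X + t. Camera axes: x right, y down, z forward; pixel columns grow to the right and rows downward; lengths in m; the calibration is good to about 2 mm. A picture is of the moment at which its call begins. There is no depth.
- r.finish_job(): hands the job in, once; it reports no verdict.
The state is a dict: "time_s": time; "joints": joint angles; "joint_velocities": joint speeds; "effort": joint torques, N m; "tcp_pos": TCP position; "ee_rot": TCP orientation; "wrist_force": force on the tool from outside, world axes, zero at the start; "moment": the same for the moment, N m; "gripper_width": opening from 0.0 (shut) to 1.0 (fully open).
Only numpy, scipy, OpenCV 4.12 (cv2) and the standard library are available. Lean on these libraries where they do the work, as an engineer would, in place of code of your own. Each camera call takes 0.05 s, during which the arm holds its last target.

## Task

Slide the press bed with the canister fully home under the screw. Then take hold of the crank's free-turning wooden grip and, without letting go of it, wind the screw down in a steady clockwise circle until the domed cap is pushed fully down onto the canister's bead and the screw comes up firm, but do not force it beyond that, for the pewter dents. Wind back about one full turn so that the foot stands well clear above the cap, let go, and leave the other things on the shelf undisturbed.

Things in the scene. Friction and masses are not known exactly. Their poses are not given: they have to be found in the camera images.
- press: fixed capping press: black iron base 176 x 300 x 16 mm, two steel pillars 20 mm thick at 74 mm either side of the screw along the press's x axis, iron crosshead between them, top at 203 mm (pillar nuts to 209 mm). Origin on the screw's upright axis at table height, z up. The bed runs in a brass track along the press's y axis. Place and yaw differ each time
- bed (a joint): how far the rosewood bed is drawn out along the press's -y direction, in m: 0 = fully home against its stop, canister exactly under the screw; up to 0.10. It slides with about 3 N of friction, stays where it is left and has no latch
- bed_knob (a point): centre of the upright brass knob on the bed's outer (press -y) end, half-way up: 24 mm in diameter, 38 mm tall, standing on the bed's top, which is 33 mm above the table (knob top at 71 mm). Fully home it is 178 mm from the screw axis in the press's -y direction
- canister_bead (a point): point on the canister's axis at the top of its bead (a raised ring round the body), where the cap's lower edge rests when fully home. Pewter canister 68 mm in diameter, held in a brass socket ring on the bed. Canisters differ by a few mm in height, so the crank angle at which the cap comes home differs
- cap: the domed pewter cap, 73 mm in diameter and 32 mm high. Origin on its axis at the skirt's lower edge, z up; its crown is 32 mm above. At first it stands 8 to 13 mm above the bead. It is a tight push fit: it takes 35 N to push it down, it stays where it is left and stops dead on the bead. More than 220 N of the foot on it dents it
- foot: the round steel foot of the screw, 60 mm in diameter, which presses on the cap. Origin at the centre of its lower face, z up. It moves straight up and down with the screw, 30 mm for each full turn of the crank
- crank (a joint): crank angle in rad, counting over turns; grows clockwise seen from above, lowering foot, crank and grip together by 30 mm a turn. 0 is near the top. Unloaded, it stays where it is left. At the grip, turning takes about 2 N tangentially when free, 4 N while the cap goes down, then rises steeply once the cap is home: 7 N there is firm (80 N at the foot), 16 N dents the cap (220 N), sooner if driven on fast
- crank_hub (a point): point on the screw axis at the level of the crank arm's top; the hub's dome stands 7 mm higher, 36 mm in diameter
- grip: the upright wooden grip at the end of the crank arm, 26 mm in diameter and 52 mm tall, turning freely on its pin. Origin at its centre, half-way up, 70 mm from the screw axis and 29 mm above the top of the crank arm (3 mm gap below it). Take it from above; the hand need not turn as it goes round
- pill_pot: celadon pill pot with lid, 86 mm in diameter, 78 mm tall, origin under its centre; not to be disturbed
- abacus: small wooden abacus lying flat, 95 x 172 x 20 mm, origin under its centre; not to be disturbed
- spatula: horn spatula lying flat, 157 mm long, 24 mm wide, origin under its middle; not to be disturbed

How it is judged (in metres and radians):
On the way, in this order (a step that is already met when the one before it is completed fails the run):
1. the bed is fully home under the screw (within 2 mm) (value of joint bed below 0.002 m), for 0.2 s.
2. the cap is pressed home on the bead (gap under 1 mm) with the foot bearing firmly on it (over 80 N) (z of cap in the frame of canister_bead below 0.001 m and contact force between foot and cap above 80 N), for 0.1 s.
3. the screw is wound back so that the foot stands more than 15 mm above the cap (z of foot in the frame of cap above 0.047 m), for 0.1 s.
At the end, for the whole second after the job is handed in: the bed is home within 3 mm, the cap sits on the bead with less than 1 mm of gap, the foot stands more than 15 mm above the cap's crown, the crank is at rest (value of joint bed below 0.003 m and z of cap in the frame of canister_bead below 0.001 m and z of foot in the frame of cap above 0.047 m and velocity of joint crank between -0.1 and 0.1 rad/s); the robot touches nothing.
It fails at once if the foot bears on the cap with more than 220 N (the pewter dents) (contact force between foot and cap above 220 N).
It fails at once if the grip is let go while the screw is being wound down (crank past 4.5 rad, cap still more than 3 mm from home) (value of joint crank above 4.5 rad and z of cap in the frame of canister_bead above 0.003 m and contact force between the fingers and grip below 0.1 N).
It fails at once if the pill pot is moved more than 20 mm (distance of pill_pot from where it was at the start of the episode above 0.02 m).
It fails at once if the abacus is moved more than 20 mm (distance of abacus from where it was at the start of the episode above 0.02 m).
It fails at once if the spatula is moved more than 20 mm (distance of spatula from where it was at the start of the episode above 0.02 m).
It also fails if it takes over 72 s, if anything falls off the work surface, if the arm or the gripper's body presses on something with over 40 N, if the wrist force passes 120 N, or if a joint passes its speed limit or range.

## Working session

There is one attempt and no reset: what is moved stays moved. The work goes in short steps, Python scripts to look and compute and a shell command to move; the robot and the scene stay as the last step left them, time stands still between calls to the robot, and variables do not carry over. Pictures are saved under pics/ and viewed, and the job is handed in when it is done.

```bash
ls; mkdir -p pics
python3 - <<'E'
from station import r
import cv2
print(r.sense(), r.grasp_offset)
for n in ("scene","top","wrist"):
    c=r.capture(n); cv2.imwrite(f"pics/{n}0.png",c["img"]); print(n,c["fx"],c["cx"],c["cy"],c["R"],c["t"])
E
```

```text
pics
{'time_s': 0.0, 'joints': array([-5.71462197e+01,  2.20902407e+01,  3.81633234e-01, -2.89486846e-02,
       -6.84122171e+01, -1.48157256e+01]), 'joint_velocities': array([-0.00938474,  0.10055609,  0.05419765,  0.03352357,  0.00951831,
       -0.06552132]), 'effort': array([-7.98096335e-04, -3.90666854e+01,  1.87404227e+01,  4.22002986e+00,
        1.08641436e-02, -2.04631438e-04]), 'tcp_pos': array([ 0.19335722, -0.59371251,  0.22147786]), 'ee_rot': array([[-9.50908731e-01, -3.09470555e-01, -7.49318939e-04],
       [-3.09471451e-01,  9.50906575e-01,  2.02633440e-03],
       [ 8.54414733e-05,  2.15875189e-03, -9.99997666e-01]]), 'wrist_force': array([ 0.36953125, -0.66295938,  0.57560608]), 'moment': array([ 0.0081092 , -0.00054621, -0.0338897 ]), 'gripper_width': 1.000614701034566} 0.0187
scene 608.2469480293196 320.1473950432619 243.34846470689803 [[ 0.84969991  0.5270981  -0.01332862]
 [ 0.30676234 -0.51475526 -0.80057722]
 [-0.42884372  0.67616168 -0.59908134]] [-0.55575012  0.05507749  1.46760623]
top 455.3213794069867 316.0852184936602 249.94600632058828 [[ 0.02356719 -0.99945511  0.02311003]
 [-0.98917587 -0.02666123 -0.14429235]
 [ 0.14482987 -0.01945932 -0.9892652 ]] [0.08753576 0.60941614 1.19053888]
wrist 396.7293872011315 320.6516414899822 235.31063198072331 [[-0.31024224  0.9506549   0.00223908]
 [ 0.91767118  0.29886143  0.26184241]
 [ 0.24825259  0.08328932 -0.96510805]] [ 0.62362417 -0.03130057  0.39015975]
```

View pics/scene0.png

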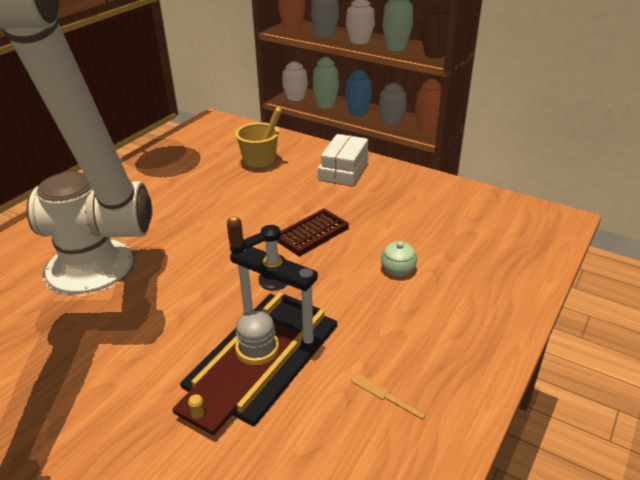

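View pics/top0.png

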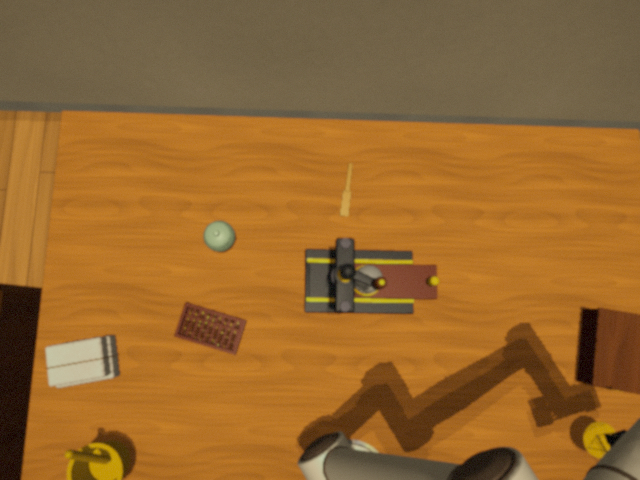

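View pics/wrist0.png

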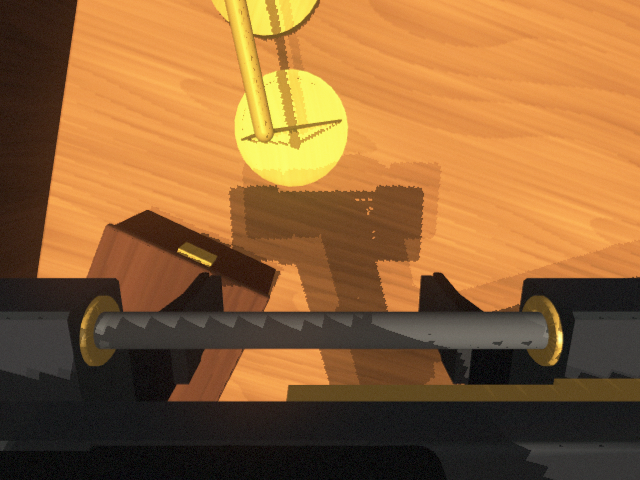

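Scene view: the press with its bed drawn towards the camera, knob at about (196,405), grip at (235,233), hub at (271,232). Top view: knob at (433,281), hub at (347,272), grip at (380,283). I'll zoom in to measure.

Run:
```python
import cv2,numpy as np
a=cv2.imread("pics/scene0.png")[200:440,160:360]; b=cv2.imread("pics/top0.png")[225:325,295:450]
cv2.imwrite("pics/zs.png",cv2.resize(a,None,fx=2.5,fy=2.5,interpolation=cv2.INTER_CUBIC)); cv2.imwrite("pics/zt.png",cv2.resize(b,None,fx=5,fy=5,interpolation=cv2.INTER_CUBIC))
```

```text
(no output)
```

View pics/zs.png

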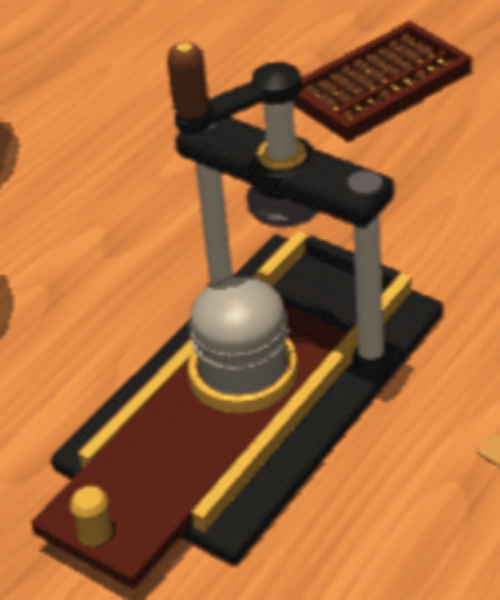

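View pics/zt.png

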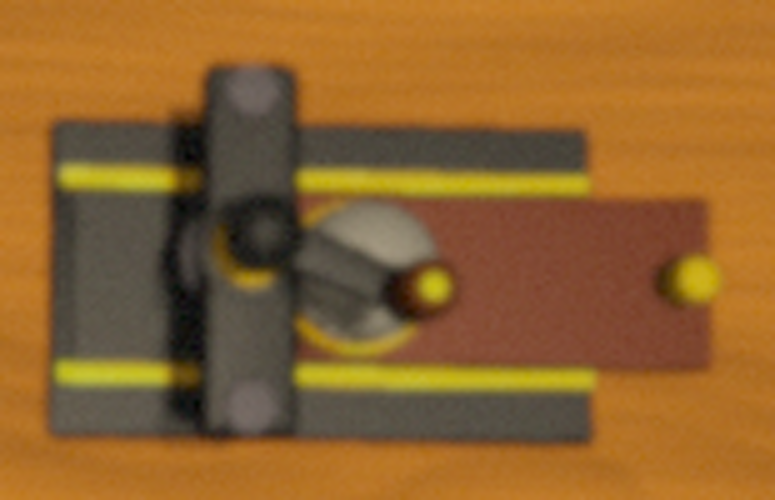

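```bash
cat > h.py <<'E'
import numpy as np
from station import r
def ray(c,u,v):
    R=np.array(c["R"]);t=np.array(c["t"])
    d=R.T@np.array([(u-c["cx"])/c["fx"],(v-c["cy"])/c["fy"],1]); return -R.T@t,d/np.linalg.norm(d)
def plane(c,u,v,z):
    o,d=ray(c,u,v); return o+d*(z-o[2])/d[2]
def tri(*obs):
    A=np.zeros((3,3));b=np.zeros(3)
    for c,u,v in obs:
        o,d=ray(c,u,v);P=np.eye(3)-np.outer(d,d);A+=P;b+=P@o
    x=np.linalg.solve(A,b)
    return x,[float(np.linalg.norm((np.eye(3)-np.outer(d,d))@(x-o))*1000) for o,d in [ray(*k) for k in obs]]
def proj(c,X):
    p=np.array(c["R"])@np.array(X)+np.array(c["t"]); return c["fx"]*p[0]/p[2]+c["cx"],c["fy"]*p[1]/p[2]+c["cy"]
E
python3 - <<'E'
from h import *
np.set_printoptions(precision=4,suppress=True)
S=r.capture("scene");T=r.capture("top")
s=lambda x,y:(S,160+x/2.5,200+y/2.5); t=lambda x,y:(T,295+x/5,225+y/5)
for n,a,b in [("knobtop",(89,494),(697,280)),("pin",(185,47),(435,284)),("hubtop",(277,73),(264,232)),("nutR",(365,182),(254,90))]:
    print(n,*tri(s(*a),t(*b)))
pt=[plane(*t(*p),0.016) for p in [(52,122),(588,130),(592,440),(50,435)]]
for p in pt:print(p)
print("nuts",plane(*t(254,90),.209),plane(*t(250,405),.209))
# brass rails lines
for p in [(60,177),(588,184),(58,374),(594,379)]: print("rail",plane(*t(*p),.036))
E
```

```text
knobtop [ 0.5294 -0.2095  0.0718] [1.127119938064096, 1.1271199380642103]
pin [ 0.503  -0.0279  0.3315] [0.9285492067721074, 0.9285492067722463]
hubtop [0.5282 0.0382 0.2785] [1.24276713185811, 1.242767131858144]
nutR [0.6023 0.0374 0.2082] [1.263536494322076, 1.263536494321674]
[0.6117 0.132  0.016 ]
[ 0.6153 -0.1663  0.016 ]
[ 0.4443 -0.1672  0.016 ]
[0.44   0.1284 0.016 ]
nuts [0.6011 0.0367 0.209 ] [0.4541 0.0365 0.209 ]
rail [0.5787 0.1267 0.036 ]
rail [ 0.5825 -0.1614  0.036 ]
rail [0.4723 0.125  0.036 ]
rail [ 0.4767 -0.1638  0.036 ]
```

```bash
python3 -m crank '[[-1,[-0.365,0.218,0],[0,0,0]],[-1,[-0.365,0.218,0],[0,0,0]],[-1,[-0.365,0.218,0],[0,0,0]],[-1,[-0.365,0.218,0],[0,0,0]],[-1,[-0.365,0.218,0],[0,0,0]],[-1,[-0.365,0.218,0],[0,0,0]],[-1,[-0.365,0.218,0],[0,0,0]],[-1,[-0.365,0.218,0],[0,0,0]]]'
python3 -m crank '[[-1,[-0.365,0.218,0],[0,0,0]],[-1,[-0.365,0.218,0],[0,0,0]],[-1,[-0.365,0.218,0],[0,0,0]],[-1,[-0.365,0.218,0],[0,0,0]],[-1,[0,0,0],[0,0,-0.178]],[-1,[0,0,0],[0,0,-0.178]],[-1,[0,0,0],[0,0,-0.178]],[-1,[0,0,0],[0,0,-0.178]]]'
python3 -m crank '[[-1,[0,0,0],[0,0,-0.178]],[-1,[0,0,0],[0,0,-0.178]],[-1,[0,0,0],[0,0,-0.178]],[-1,[0,0,0],[0,0,-0.178]],[-1,[0,0,0],[0,0,-0.178]],[-1,[0,0,0],[0,0,0]],[-1,[0,0,0],[0,0,0]]]'
python3 - <<'E'
from h import *
import cv2
s=r.sense();print(s["ee_rot"],s["joints"])
for n in ("scene","wrist"):
    cv2.imwrite(f"pics/{n}1.png",r.capture(n)["img"])
E
```

```text
time_s: 1.05
tcp_pos: [0.4181, -0.3365, 0.2227]
ee_rot: [[-0.951, -0.31, 0.0], [-0.31, 0.951, -0.0], [-0.0, -0.0, -1.0]]
wrist_force: [-0.1, -1.2, -0.0]
gripper_width: 0.999
time_s: 1.85
tcp_pos: [0.529, -0.2096, 0.2224]
ee_rot: [[-0.637, -0.771, -0.0], [-0.771, 0.637, 0.0], [0.0, 0.0, -1.0]]
wrist_force: [-0.4, -0.3, 0.4]
gripper_width: 1.001
time_s: 2.55
tcp_pos: [0.5289, -0.2099, 0.2225]
ee_rot: [[-0.001, -1.0, -0.0], [-1.0, 0.001, 0.0], [-0.0, 0.0, -1.0]]
wrist_force: [-0.3, 0.2, -0.1]
gripper_width: 1.002
[[-8.28040399e-04 -9.99999631e-01 -2.27236565e-04]
 [-9.99999652e-01  8.28017519e-04  1.00762091e-04]
 [-1.00573898e-04  2.27319921e-04 -9.99999969e-01]] [-5.33742556e+00  1.66132334e+01 -7.59738501e+00 -4.97412919e-03
 -6.58028819e+01  5.29202230e+00]
```

View pics/wrist1.png

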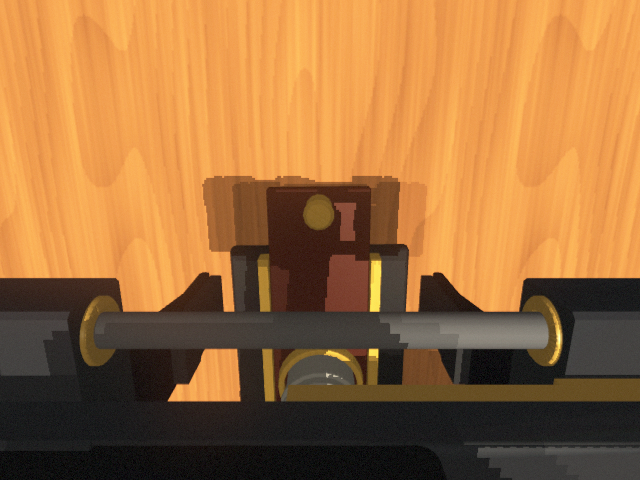

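View pics/scene1.png

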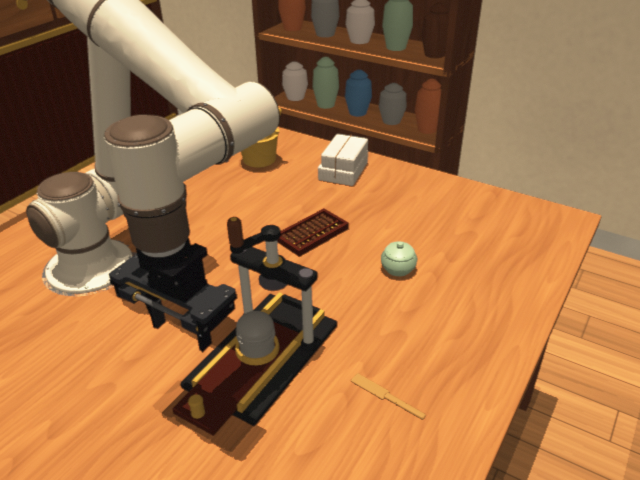

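Run:
```python
from h import *
S=r.capture("scene");T=r.capture("top");W=r.capture("wrist")
print(proj(W,[.529,-.2095,.071]),proj(S,r.sense()["tcp_pos"]))
s=(S,160+89/2.5,200+494/2.5);t=(T,295+697/5,225+280/5)
print(tri(s,t,(W,319,206)))
```

```text
(np.float64(320.30168640047253), np.float64(219.25394689418792)) (np.float64(181.63525743376053), np.float64(336.10139096718655))
(array([ 0.52971722, -0.21330352,  0.06986258]), [4.865095904760353, 2.53379382043312, 6.757544908332016])
```

Run:
```python
import cv2
a=cv2.imread("pics/wrist1.png")[180:260,260:380]
cv2.imwrite("pics/zw.png",cv2.resize(a,None,fx=6,fy=6,interpolation=cv2.INTER_CUBIC))
```

```text
(no output)
```

View pics/zw.png

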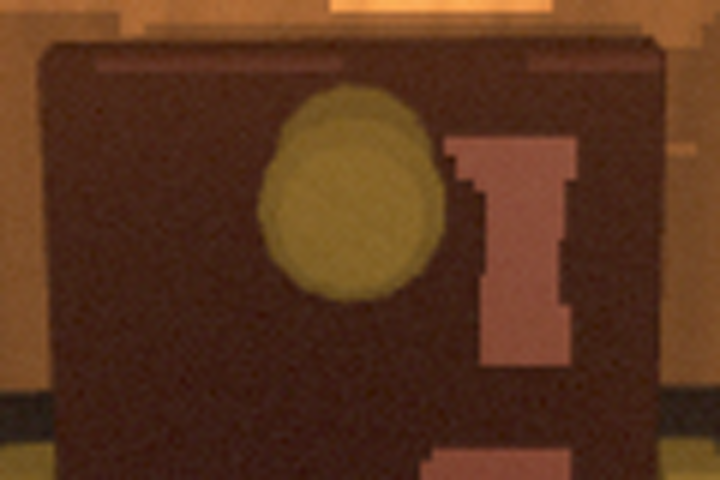

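Run:
```python
from h import *
W=r.capture("wrist")
print(W["R"],-np.array(W["R"]).T@W["t"])
for z in(.033,.052,.071): print(proj(W,[.529,-.2095,z]))
```

```text
[[-0.99999706 -0.00208155  0.00124317]
 [-0.0016813   0.96479195  0.26300885]
 [-0.00174686  0.26300599 -0.96479262]] [ 0.52926701 -0.28143497  0.38430123]
(np.float64(320.297489892647), np.float64(209.82012898717255))
(np.float64(320.30596896553266), np.float64(214.28304297813492))
(np.float64(320.3154158776829), np.float64(219.25537391279636))
```

```bash
python3 -m crank '[[-1,[0.01,-0.005,0.45],[0,0,0]],[-1,[0.01,0,0.45],[0,0,0]],[-0.2,[0,0,0.45],[0,0,0]],[-0.2,[0,0,0.45],[0,0,0]],[-0.2,[0,0,0],[0,0,0]],[-0.2,[0,0,0],[0,0,0]],[-0.2,[0,0,0],[0,0,0]]]'
python3 - <<'E'
from h import *
import cv2
cv2.imwrite("pics/scene2.png",r.capture("scene")["img"][180:480,100:400].repeat(2,0).repeat(2,1))
E
```

```text
time_s: 3.55
tcp_pos: [0.5314, -0.2123, 0.045]
ee_rot: [[0.003, -1.0, 0.004], [-1.0, -0.003, -0.001], [0.001, -0.004, -1.0]]
wrist_force: [-0.4, 0.3, -0.4]
gripper_width: 0.644
```

View pics/scene2.png

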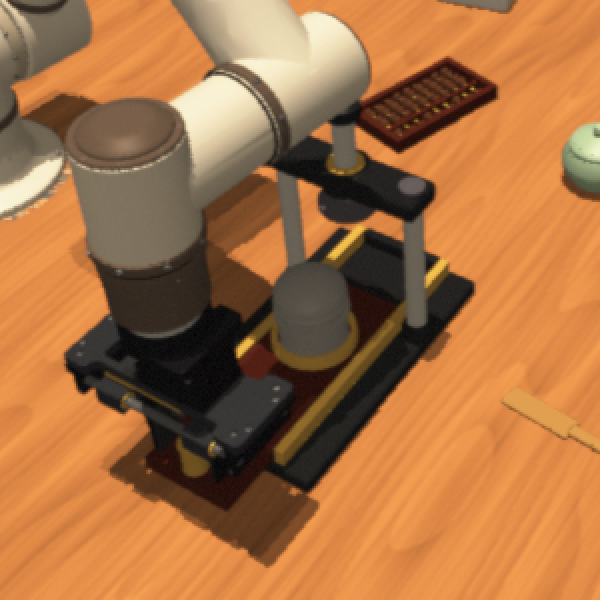

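Run:
```python
from h import *
import cv2
cv2.imwrite("pics/top2.png",r.capture("top")["img"])
cv2.imwrite("pics/scene2f.png",r.capture("scene")["img"])
print(r.sense()["joints"])
```

```text
[-5.53950352e+00  2.75729215e+01 -1.97353943e+01  1.89621371e-02
 -4.24402852e+01  5.66219725e+00]
```

View pics/top2.png

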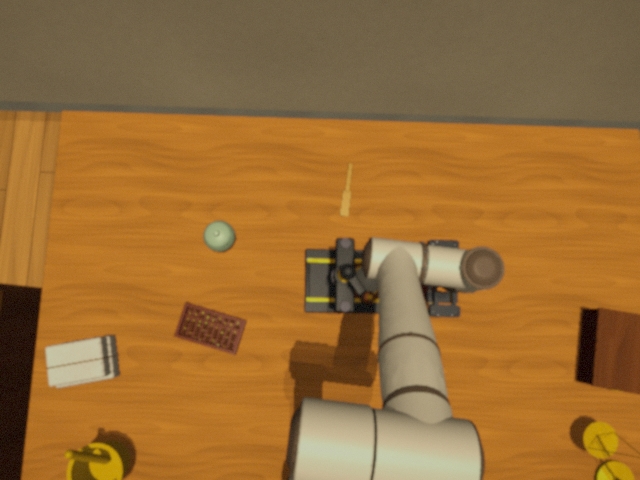

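View pics/scene2f.png

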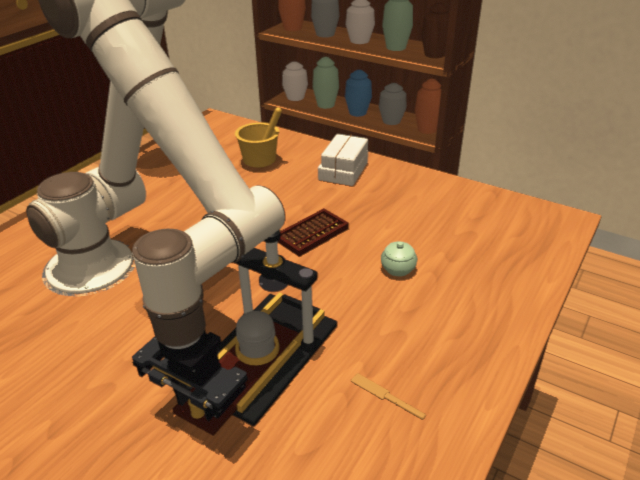

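Run:
```python
from h import *
S=r.capture("scene");T=r.capture("top")
print(tri((S,165,243),(T,484,267)))
X=tri((S,165,243),(T,484,267))[0]
for z in (.30,.35,.4): print(z,plane(T,367,258,z),plane(S,280,212,z), plane(T,425,243,z),plane(T,425,287,z))
```

```text
(array([ 0.53103761, -0.20921277,  0.40746846]), [2.252214399552604, 2.2522143995525505])
0.3 [ 0.55494064 -0.00138556  0.3       ] [0.53094897 0.06755593 0.3       ] [ 0.59087495 -0.12652504  0.3       ] [ 0.49606363 -0.12546936  0.3       ]
0.35 [0.54837151 0.00527068 0.35      ] [0.57590336 0.00759437 0.35      ] [ 0.58244137 -0.11337594  0.35      ] [ 0.49254933 -0.11237502  0.35      ]
0.4 [0.54180238 0.01192693 0.4       ] [ 0.62085775 -0.05236719  0.4       ] [ 0.57400779 -0.10022683  0.4       ] [ 0.48903504 -0.09928069  0.4       ]
```

```bash
python3 -m crank '[[-0.2,[0,0,0],[0,-0.1,0]],[-0.2,[0,0,0],[0,-0.1,0]],[-0.2,[0,0,0],[0,-0.1,0]],[-0.2,[0,0,0],[0,-0.1,0]],[-0.2,[0,0,0],[0,-0.1,0]],[-0.2,[0,0,0],[0,-0.17,0]],[-0.2,[0,0,0],[0,0,0]],[-0.2,[0,0,0],[0,0,0]]]'
python3 - <<'E'
from h import *
import cv2
cv2.imwrite("pics/top3.png",r.capture("top")["img"])
cv2.imwrite("pics/scene3.png",r.capture("scene")["img"])
print(r.sense()["joints"])
E
```

```text
time_s: 4.6
tcp_pos: [0.5294, -0.2128, 0.0424]
ee_rot: [[0.0, -1.0, -0.0], [-0.865, -0.0, 0.501], [-0.501, 0.0, -0.865]]
wrist_force: [0.1, -0.3, 0.6]
gripper_width: 0.602
[-22.09971986  35.91397834   0.31171663 -29.67644241 -69.54277558
  36.59363002]
```

View pics/top3.png

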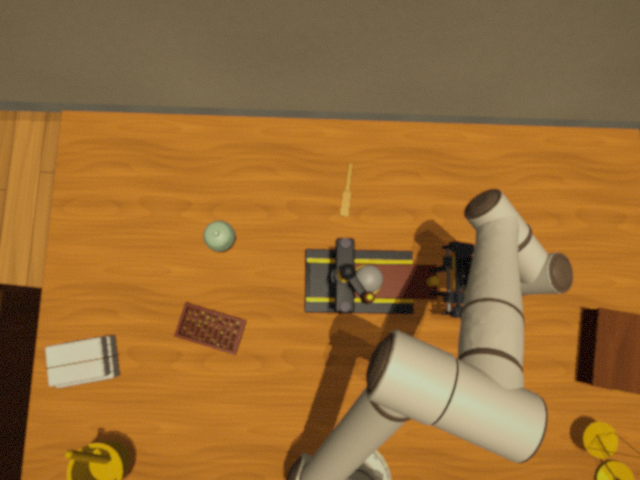

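View pics/scene3.png

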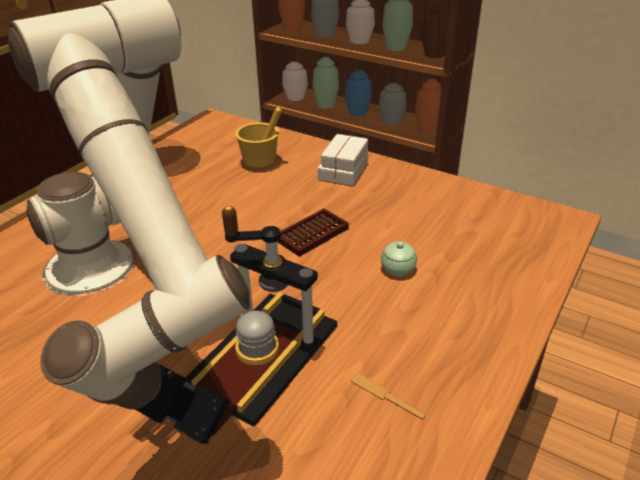

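```bash
python3 -m crank '[[1,[0,0,0],[0,0,0]],[1,[0,0,0],[0,0,0]],[1,[0,0,0],[0,0,0]],[1,[0,0,0],[0,0,0]],[1,[0,0,0],[0,0,0]]]'
```

```text
time_s: 5.2
tcp_pos: [0.5309, -0.2116, 0.0428]
ee_rot: [[0.003, -1.0, 0.002], [-0.865, -0.001, 0.502], [-0.502, -0.003, -0.865]]
wrist_force: [3.6, 2.0, -1.0]
gripper_width: 0.273
```

```bash
python3 -m crank '[[1,[-0.086,0,0.05],[0,0,0]],[1,[-0.086,0.002,0.05],[0,0,0]],[1,[-0.086,0.002,0.05],[0,0,0]],[1,[-0.086,0.002,0.05],[0,0,0]],[1,[-0.086,0.002,0.05],[0,0,0]],[1,[-0.086,0.002,0.05],[0,0,0]],[1,[0,0,0],[0,0,0]]]'
```

```text
time_s: 5.9
tcp_pos: [0.5304, -0.1509, 0.0428]
ee_rot: [[0.003, -1.0, 0.003], [-0.865, -0.001, 0.502], [-0.502, -0.004, -0.865]]
wrist_force: [5.9, 2.1, -1.2]
gripper_width: 0.268
```

```bash
python3 -m crank '[[1,[-0.026,0,0.015],[0,0,0]],[1,[-0.026,0,0.015],[0,0,0]],[1,[0,0,0],[0,0,0]]]'; python3 -m crank '[[1,[-0.017,0,0.01],[0,0,0]],[1,[0,0,0],[0,0,0]]]'; python3 -m crank '[[1,[-0.017,0,0.01],[0,0,0]],[1,[0,0,0],[0,0,0]]]'
```

```text
time_s: 6.2
tcp_pos: [0.5304, -0.1464, 0.0427]
ee_rot: [[0.003, -1.0, 0.003], [-0.866, -0.001, 0.5], [-0.5, -0.004, -0.866]]
wrist_force: [6.0, -1.9, -1.1]
gripper_width: 0.269
time_s: 6.4
tcp_pos: [0.5304, -0.1448, 0.0428]
ee_rot: [[0.003, -1.0, 0.003], [-0.866, -0.001, 0.5], [-0.5, -0.004, -0.866]]
wrist_force: [5.0, -1.9, -0.6]
gripper_width: 0.267
time_s: 6.6
tcp_pos: [0.5304, -0.1428, 0.0428]
ee_rot: [[0.003, -1.0, 0.003], [-0.866, -0.001, 0.5], [-0.5, -0.004, -0.866]]
wrist_force: [5.5, -1.9, -1.2]
gripper_width: 0.265
```

```bash
python3 -m crank '[[1,[-0.017,0,0.01],[0,0,0]],[1,[0,0,0],[0,0,0]]]'; python3 -m crank '[[1,[-0.017,0,0.01],[0,0,0]],[1,[0,0,0],[0,0,0]]]'; python3 -m crank '[[1,[-0.017,0,0.01],[0,0,0]],[1,[0,0,0],[0,0,0]]]'
```

```text
time_s: 6.8
tcp_pos: [0.5303, -0.1409, 0.0427]
ee_rot: [[0.003, -1.0, 0.003], [-0.866, -0.001, 0.5], [-0.5, -0.004, -0.866]]
wrist_force: [5.1, -1.8, -1.5]
gripper_width: 0.268
time_s: 7.0
tcp_pos: [0.5303, -0.1407, 0.0427]
ee_rot: [[0.004, -1.0, 0.003], [-0.867, -0.001, 0.497], [-0.497, -0.005, -0.867]]
wrist_force: [4.2, -7.0, -1.7]
gripper_width: 0.266
time_s: 7.2
tcp_pos: [0.5304, -0.1406, 0.0428]
ee_rot: [[0.004, -1.0, 0.004], [-0.869, -0.001, 0.495], [-0.495, -0.005, -0.869]]
wrist_force: [2.8, -12.1, -1.1]
gripper_width: 0.266
```

```bash
python3 -m crank '[[1,[0.03,0,-0.017],[0,0,0]],[-0.2,[0,0,0],[0,0,0]],[-0.2,[0,0,0],[0,0,0]],[-0.2,[0,0,0],[0,0,0]],[-0.2,[0,0,0],[0,0,0]],[-0.2,[0,0,-0.2],[0,0,0]],[-0.2,[0,0,-0.3],[0,0,0]],[-0.2,[0,0,-0.4],[0,0,0]]]'
python3 -m crank '[[-0.2,[0,0,-0.45],[0,0,0]],[-0.2,[0,0,-0.45],[0,0,0]],[-0.2,[0,0,-0.45],[0,0,0]],[-0.2,[0,0,-0.45],[0,0,0]],[-0.2,[0,0,-0.45],[0,0,0]],[-0.2,[0,0,-0.1],[0,0,0]],[-0.2,[0,0,0],[0,0,0]]]'
python3 - <<'E'
from h import *
import cv2
for n in ("scene","top","wrist"):
    cv2.imwrite(f"pics/{n}4.png",r.capture(n)["img"])
a=cv2.imread("pics/scene4.png")[200:440,160:360]; b=cv2.imread("pics/top4.png")[225:325,295:450]
cv2.imwrite("pics/zs4.png",cv2.resize(a,None,fx=2.5,fy=2.5,interpolation=cv2.INTER_CUBIC)); cv2.imwrite("pics/zt4.png",cv2.resize(b,None,fx=5,fy=5,interpolation=cv2.INTER_CUBIC))
E
```

```text
time_s: 8.0
tcp_pos: [0.527, -0.1841, 0.1197]
ee_rot: [[0.001, -1.0, -0.006], [-0.864, -0.004, 0.504], [-0.504, 0.005, -0.864]]
wrist_force: [-0.2, -0.5, 0.3]
gripper_width: 0.599
time_s: 8.7
tcp_pos: [0.5288, -0.3038, 0.3247]
ee_rot: [[0.002, -1.0, 0.002], [-0.865, -0.001, 0.501], [-0.501, -0.003, -0.865]]
wrist_force: [0.2, 0.1, -0.4]
gripper_width: 0.6
```

View pics/zs4.png

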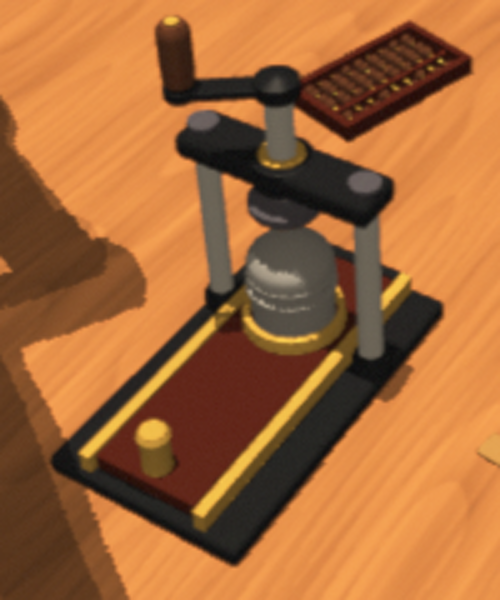

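View pics/zt4.png

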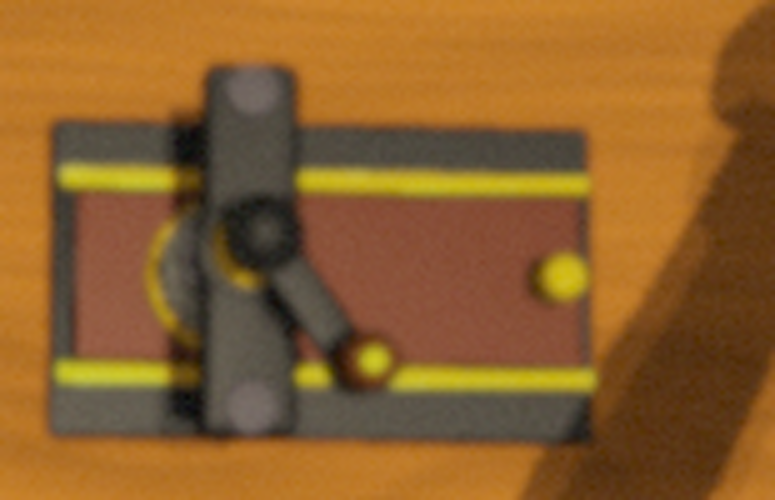

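View pics/wrist4.png

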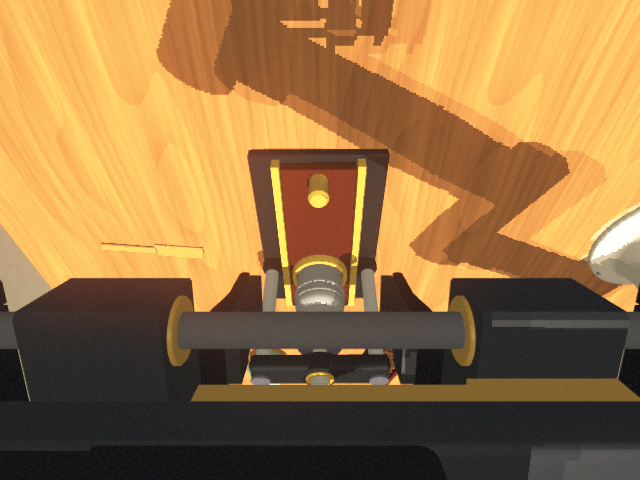

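Run:
```python
from h import *
np.set_printoptions(precision=4,suppress=True)
S=r.capture("scene");T=r.capture("top")
s=lambda x,y:(S,160+x/2.5,200+y/2.5); t=lambda x,y:(T,295+x/5,225+y/5)
for n,a,b in [("knobtop",(152,430),(563,277)),("pin",(173,20),(374,358)),("hubtop",(277,73),(266,232)),("nutR",(365,182),(254,90)),("nutL",(203,121),(250,405))]:
    print(n,*tri(s(*a),t(*b)))
# foot lower face centre & cap crown in scene: height on screw axis
ax=np.array([.528,.037])
for z in (.12,.13,.14,.15,.16,.17): 
    u,v=proj(S,[*ax,z]); print(z,(u-160)*2.5,(v-200)*2.5)
```

```text
knobtop [ 0.5289 -0.1396  0.0693] [0.437154694138963, 0.43715469413893077]
pin [ 0.4723 -0.0031  0.3291] [1.0883240378842594, 1.0883240378843126]
hubtop [0.5284 0.0375 0.2789] [1.5074939561490832, 1.507493956149197]
nutR [0.6023 0.0374 0.2082] [1.263536494322076, 1.263536494321674]
nutL [0.4546 0.0367 0.2072] [0.599150296937017, 0.5991502969371029]
0.12 286.790091635942 238.1544108832682
0.13 286.0469343301629 228.56417831667073
0.14 285.2962458920294 218.87675864014838
0.15 284.53791125813564 209.09066699334488
0.16 283.7718130091028 199.20438811274408
0.17 282.997831308969 189.21637554952042
```

```bash
python3 -m crank '[[-0.2,[0,0,-0.1],[0,0.17,0]],[-0.2,[0,0,-0.1],[0,0.17,0]],[-0.2,[0,0,-0.1],[0,0.17,0]],[-0.2,[0,0,-0.1],[0,0.157,0]],[-0.2,[0,0,-0.1],[0,0,0]],[-0.2,[0,0,-0.1],[0,0,0]],[-0.2,[0,0,0],[0,0,0]]]'
python3 -m crank '[[-0.2,[-0.4,0.08,0],[0,0,0]],[-0.2,[-0.4,0.08,0],[0,0,0]],[-0.2,[-0.4,0.08,0],[0,0,0]],[-0.2,[-0.4,0.08,0],[0,0,0]],[-0.2,[-0.4,0.08,0],[0,0,0]],[-0.2,[-0.4,0.08,0],[0,0,0]],[-0.2,[-0.2,0.08,0],[0,0,0]],[-0.2,[0,0,0],[0,0,0]]]'
```

```text
time_s: 9.65
tcp_pos: [0.5295, -0.3163, 0.3825]
ee_rot: [[0.002, -1.0, 0.003], [-1.0, -0.002, 0.002], [-0.002, -0.003, -1.0]]
wrist_force: [0.1, 0.3, -0.5]
gripper_width: 0.599
time_s: 10.45
tcp_pos: [0.4719, -0.0546, 0.3816]
ee_rot: [[0.004, -1.0, -0.0], [-1.0, -0.004, 0.004], [-0.004, 0.0, -1.0]]
wrist_force: [0.6, -0.3, 0.7]
gripper_width: 0.6
```

```bash
python3 -m crank '[[-0.2,[-0.3,0,0],[0,0,0]],[-0.2,[-0.21,0,0],[0,0,0]],[-0.2,[0,0,0],[0,0,0]],[-0.2,[0,0,0],[0,0,0]]]'
python3 - <<'E'
from h import *
import cv2
for n in ("scene","top","wrist"):
    c=r.capture(n);cv2.imwrite(f"pics/{n}5.png",c["img"])
    print(n,proj(c,[.4712,-.0039,.329]),proj(c,[.4712,-.0039,.30]))
E
```

```text
time_s: 10.85
tcp_pos: [0.4726, -0.0056, 0.3813]
ee_rot: [[0.001, -1.0, -0.001], [-1.0, -0.001, 0.002], [-0.002, 0.001, -1.0]]
wrist_force: [-1.3, -0.4, 0.2]
gripper_width: 0.603
scene (np.float64(227.80190153089018), np.float64(208.10321975445837)) (np.float64(229.50011231728135), np.float64(221.7056919269061))
top (np.float64(369.8139384848906), np.float64(296.7509666517048)) (np.float64(367.8945963226613), np.float64(297.33564760515225))
wrist (np.float64(322.4461332486424), np.float64(260.87025150317135)) (np.float64(322.16073345263544), np.float64(246.04419706320715))
```

View pics/wrist5.png

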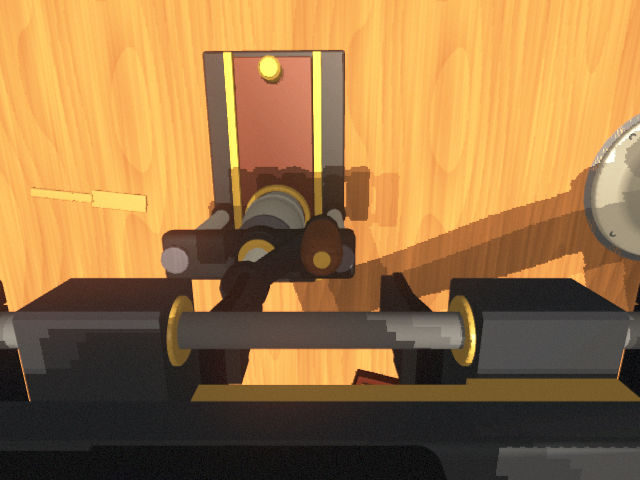

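View pics/scene5.png

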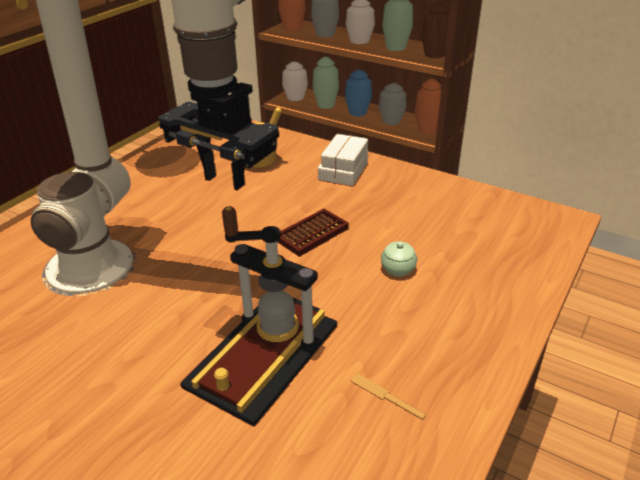

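```bash
python3 -m crank '[[-0.2,[-0.015,0.01,0.3],[0,0,0]],[-0.2,[0,0,0.3],[0,0,0]],[-0.2,[0,0,0.25],[0,0,0]],[-0.2,[0,0,0.12],[0,0,0]],[-0.2,[0,0,0],[0,0,0]],[-0.2,[0,0,0],[0,0,0]]]'
python3 - <<'E'
from h import *
import cv2
for n in ("scene","wrist"):
    c=r.capture(n);cv2.imwrite(f"pics/{n}6.png",c["img"])
E
```

```text
time_s: 11.6
tcp_pos: [0.4719, -0.0035, 0.2858]
ee_rot: [[0.002, -1.0, 0.002], [-1.0, -0.002, 0.002], [-0.002, -0.002, -1.0]]
wrist_force: [-0.6, 0.5, -0.3]
gripper_width: 0.601
```

View pics/wrist6.png

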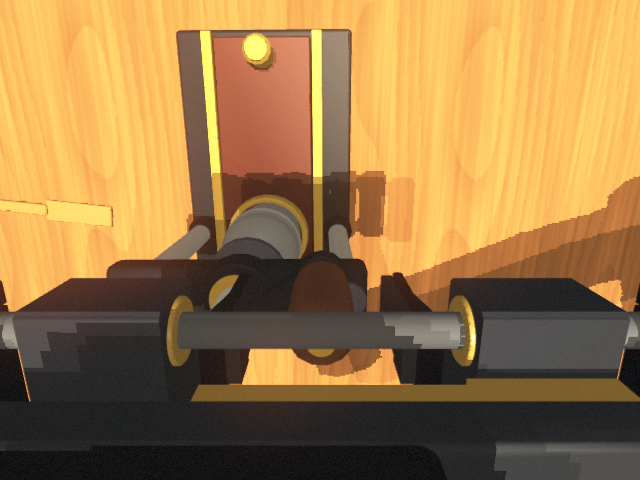

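View pics/scene6.png

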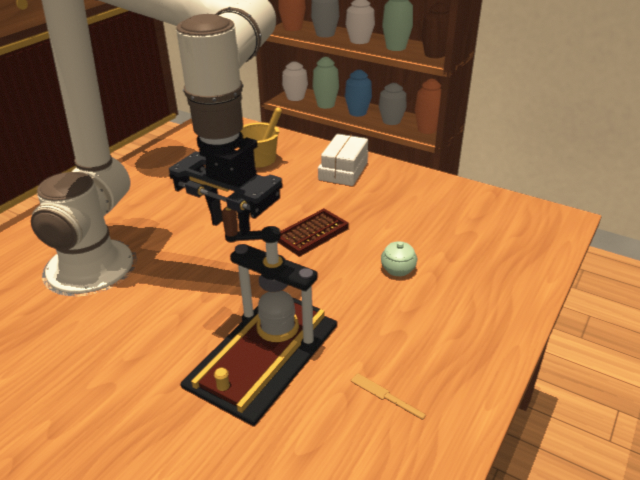

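Grip stands between the fingers, near the middle of the jaws in the wrist view (320,310). Closing.

```bash
python3 -m crank '[[1,[0,0,0],[0,0,0]],[1,[0,0,0],[0,0,0]],[1,[0,0,0],[0,0,0]],[1,[0,0,0],[0,0,0]],[1,[0,0,0],[0,0,0]],[1,[0,0,0],[0,0,0]]]'
python3 - <<'E'
from math import *
# screw axis, tool frame: dx=-dY, dy=-dX (units 100mm), step table of 15 deg clockwise, dz=.0125/row
az=216.0
for i in range(32):
    a=radians(az-15*i);b=radians(az-15*(i+1));R=.070
    dX=R*(cos(b)-cos(a));dY=R*(sin(b)-sin(a))
    print(i,round(az-15*(i+1)),"dx %.3f dy %.3f"%(-dY*10,-dX*10), "XY",round(.528+R*cos(b),4),round(.037+R*sin(b),4))
E
```

```text
time_s: 12.3
tcp_pos: [0.4713, -0.0029, 0.2848]
ee_rot: [[0.002, -1.0, 0.001], [-1.0, -0.002, 0.003], [-0.003, -0.001, -1.0]]
wrist_force: [0.9, 1.2, 0.4]
gripper_width: 0.294
0 201 dx -0.161 dy 0.087 XY 0.4626 0.0119
1 186 dx -0.178 dy 0.043 XY 0.4584 0.0297
2 171 dx -0.183 dy -0.005 XY 0.4589 0.048
3 156 dx -0.175 dy -0.052 XY 0.4641 0.0655
4 141 dx -0.156 dy -0.095 XY 0.4736 0.0811
5 126 dx -0.126 dy -0.133 XY 0.4869 0.0936
6 111 dx -0.087 dy -0.161 XY 0.5029 0.1024
7 96 dx -0.043 dy -0.178 XY 0.5207 0.1066
8 81 dx 0.005 dy -0.183 XY 0.539 0.1061
9 66 dx 0.052 dy -0.175 XY 0.5565 0.1009
10 51 dx 0.095 dy -0.156 XY 0.5721 0.0914
11 36 dx 0.133 dy -0.126 XY 0.5846 0.0781
12 21 dx 0.161 dy -0.087 XY 0.5934 0.0621
13 6 dx 0.178 dy -0.043 XY 0.5976 0.0443
14 -9 dx 0.183 dy 0.005 XY 0.5971 0.026
15 -24 dx 0.175 dy 0.052 XY 0.5919 0.0085
16 -39 dx 0.156 dy 0.095 XY 0.5824 -0.0071
17 -54 dx 0.126 dy 0.133 XY 0.5691 -0.0196
18 -69 dx 0.087 dy 0.161 XY 0.5531 -0.0284
19 -84 dx 0.043 dy 0.178 XY 0.5353 -0.0326
20 -99 dx -0.005 dy 0.183 XY 0.517 -0.0321
21 -114 dx -0.052 dy 0.175 XY 0.4995 -0.0269
22 -129 dx -0.095 dy 0.156 XY 0.4839 -0.0174
23 -144 dx -0.133 dy 0.126 XY 0.4714 -0.0041
24 -159 dx -0.161 dy 0.087 XY 0.4626 0.0119
25 -174 dx -0.178 dy 0.043 XY 0.4584 0.0297
26 -189 dx -0.183 dy -0.005 XY 0.4589 0.048
27 -204 dx -0.175 dy -0.052 XY 0.4641 0.0655
28 -219 dx -0.156 dy -0.095 XY 0.4736 0.0811
29 -234 dx -0.126 dy -0.133 XY 0.4869 0.0936
30 -249 dx -0.087 dy -0.161 XY 0.5029 0.1024
31 -264 dx -0.043 dy -0.178 XY 0.5207 0.1066
```

```bash
python3 -m crank '[[1,[-0.161,0.087,0.0125],[0,0,0]],[1,[-0.178,0.043,0.0125],[0,0,0]],[1,[0,0,0],[0,0,0]]]'
```

```text
time_s: 12.6
tcp_pos: [0.4589, 0.0326, 0.2822]
ee_rot: [[0.004, -1.0, 0.003], [-1.0, -0.004, 0.004], [-0.004, -0.003, -1.0]]
wrist_force: [4.5, 2.6, -2.5]
gripper_width: 0.29
```

```bash
python3 -m crank '[[1,[-0.183,-0.005,0.0125],[0,0,0]],[1,[-0.175,-0.052,0.0125],[0,0,0]],[1,[-0.156,-0.095,0.0125],[0,0,0]],[1,[-0.126,-0.133,0.0125],[0,0,0]],[1,[-0.087,-0.161,0.0125],[0,0,0]],[1,[-0.043,-0.178,0.0125],[0,0,0]]]'
```

```text
time_s: 13.2
tcp_pos: [0.5202, 0.107, 0.2749]
ee_rot: [[0.003, -1.0, -0.002], [-1.0, -0.003, -0.001], [0.001, 0.002, -1.0]]
wrist_force: [-0.0, -5.9, 1.0]
gripper_width: 0.291
```

```bash
python3 -m crank '[[1,[0.005,-0.183,0.0125],[0,0,0]],[1,[0.052,-0.175,0.0125],[0,0,0]],[1,[0.095,-0.156,0.0125],[0,0,0]],[1,[0.133,-0.126,0.0125],[0,0,0]],[1,[0.161,-0.087,0.0125],[0,0,0]],[1,[0.178,-0.043,0.0125],[0,0,0]],[1,[0.183,0.005,0.0125],[0,0,0]],[1,[0.175,0.052,0.0125],[0,0,0]]]'
python3 - <<'E'
from h import *
import cv2
a=r.capture("scene")["img"][200:440,160:360]
cv2.imwrite("pics/zs7.png",cv2.resize(a,None,fx=2.5,fy=2.5,interpolation=cv2.INTER_CUBIC))
E
```

```text
time_s: 14.0
tcp_pos: [0.5928, 0.0088, 0.265]
ee_rot: [[0.002, -1.0, 0.003], [-1.0, -0.002, 0.002], [-0.002, -0.003, -1.0]]
wrist_force: [2.4, 0.8, 1.8]
gripper_width: 0.293
```

View pics/zs7.png

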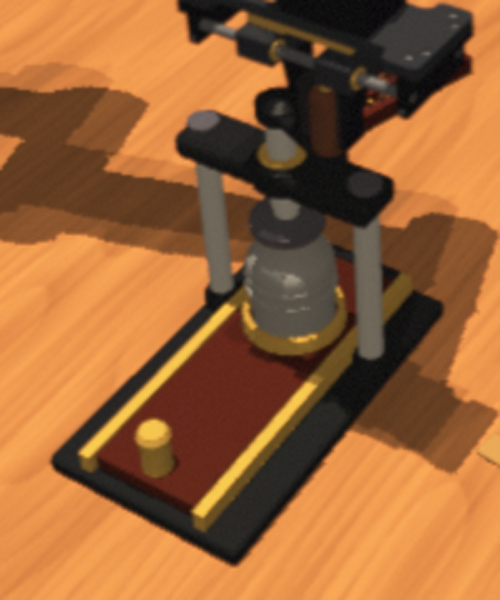

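```bash
cat > st.py <<'E'
from h import *
import sys
s=r.sense();p=s["tcp_pos"]-np.array([.528,.037,0]);a=np.arctan2(p[1],p[0]);t=np.array([np.sin(a),-np.cos(a)]);n=np.array([np.cos(a),np.sin(a)])
f=s["wrist_force"]
print("az %.1f r %.4f z %.4f  drag_t %.1f rad %.1f fz %.1f w %.3f t %.2f"%(np.degrees(a),np.hypot(*p[:2]),p[2],-f[:2]@t,f[:2]@n,f[2],s["gripper_width"],s["time_s"]))
E
python3 st.py
python3 - <<'E'
from math import *
az=-24;st=5
for i in range(45):
    a=radians(az-st*i);b=radians(az-st*(i+1));R=.070
    print(az-st*(i+1),"[%.3f,%.3f,0.004]"%(-10*R*(sin(b)-sin(a)),-10*R*(cos(b)-cos(a))))
E
```

```text
az -26.2 r 0.0703 z 0.2649  drag_t -2.9 rad 7.0 fz -3.3 w 0.293 t 14.05
-29 [0.055,0.027,0.004]
-34 [0.052,0.032,0.004]
-39 [0.049,0.036,0.004]
-44 [0.046,0.040,0.004]
-49 [0.042,0.044,0.004]
-54 [0.038,0.048,0.004]
-59 [0.034,0.051,0.004]
-64 [0.029,0.054,0.004]
-69 [0.024,0.056,0.004]
-74 [0.019,0.058,0.004]
-79 [0.014,0.059,0.004]
-84 [0.009,0.060,0.004]
-89 [0.004,0.061,0.004]
-94 [-0.002,0.061,0.004]
-99 [-0.007,0.061,0.004]
-104 [-0.012,0.060,0.004]
-109 [-0.017,0.059,0.004]
-114 [-0.022,0.057,0.004]
-119 [-0.027,0.055,0.004]
-124 [-0.032,0.052,0.004]
-129 [-0.036,0.049,0.004]
-134 [-0.040,0.046,0.004]
-139 [-0.044,0.042,0.004]
-144 [-0.048,0.038,0.004]
-149 [-0.051,0.034,0.004]
-154 [-0.054,0.029,0.004]
-159 [-0.056,0.024,0.004]
-164 [-0.058,0.019,0.004]
-169 [-0.059,0.014,0.004]
-174 [-0.060,0.009,0.004]
-179 [-0.061,0.004,0.004]
-184 [-0.061,-0.002,0.004]
-189 [-0.061,-0.007,0.004]
-194 [-0.060,-0.012,0.004]
-199 [-0.059,-0.017,0.004]
-204 [-0.057,-0.022,0.004]
-209 [-0.055,-0.027,0.004]
-214 [-0.052,-0.032,0.004]
-219 [-0.049,-0.036,0.004]
-224 [-0.046,-0.040,0.004]
-229 [-0.042,-0.044,0.004]
-234 [-0.038,-0.048,0.004]
-239 [-0.034,-0.051,0.004]
-244 [-0.029,-0.054,0.004]
-249 [-0.024,-0.056,0.004]
```

```bash
python3 -m crank '[[1,[0.055,0.027,0.004],[0,0,0]],[1,[0.052,0.032,0.004],[0,0,0]],[1,[0.049,0.036,0.004],[0,0,0]],[1,[0.046,0.040,0.004],[0,0,0]],[1,[0.042,0.044,0.005],[0,0,0]],[1,[0.038,0.048,0.004],[0,0,0]]]'; python3 st.py
python3 -m crank '[[1,[0.034,0.051,0.004],[0,0,0]],[1,[0.029,0.054,0.004],[0,0,0]],[1,[0.024,0.056,0.004],[0,0,0]],[1,[0.019,0.058,0.004],[0,0,0]],[1,[0.014,0.059,0.005],[0,0,0]],[1,[0.009,0.060,0.004],[0,0,0]]]'; python3 st.py
```

```text
time_s: 14.65
tcp_pos: [0.5689, -0.02, 0.2624]
ee_rot: [[0.002, -1.0, 0.001], [-1.0, -0.002, 0.001], [-0.001, -0.001, -1.0]]
wrist_force: [2.9, -4.2, -0.1]
gripper_width: 0.288
az -54.3 r 0.0701 z 0.2624  drag_t -0.1 rad 5.2 fz -0.1 w 0.288 t 14.65
time_s: 15.25
tcp_pos: [0.5342, -0.0324, 0.2598]
ee_rot: [[0.002, -1.0, -0.001], [-1.0, -0.002, 0.001], [-0.001, 0.001, -1.0]]
wrist_force: [1.1, -4.5, 1.5]
gripper_width: 0.293
az -84.9 r 0.0697 z 0.2598  drag_t 0.7 rad 4.6 fz 1.5 w 0.293 t 15.25
```

```bash
python3 -m crank '[[1,[0.004,0.061,0.004],[0,0,0]],[1,[-0.002,0.061,0.004],[0,0,0]],[1,[-0.007,0.061,0.004],[0,0,0]],[1,[-0.012,0.060,0.004],[0,0,0]]]'; python3 st.py
python3 -m crank '[[1,[-0.017,0.059,0.004],[0,0,0]],[1,[-0.022,0.057,0.004],[0,0,0]],[1,[-0.027,0.055,0.004],[0,0,0]]]'; python3 st.py
python3 - <<'E'
from h import *
import cv2
a=r.capture("scene")["img"][200:440,160:360]
cv2.imwrite("pics/zs8.png",cv2.resize(a,None,fx=2.5,fy=2.5,interpolation=cv2.INTER_CUBIC))
E
```

```text
time_s: 15.65
tcp_pos: [0.5098, -0.03, 0.2581]
ee_rot: [[0.002, -1.0, -0.001], [-1.0, -0.002, 0.002], [-0.002, 0.001, -1.0]]
wrist_force: [-1.1, -3.6, 3.4]
gripper_width: 0.289
az -105.2 r 0.0695 z 0.2581  drag_t -0.2 rad 3.8 fz 3.4 w 0.289 t 15.65
time_s: 15.95
tcp_pos: [0.4931, -0.0228, 0.2568]
ee_rot: [[0.002, -1.0, -0.001], [-1.0, -0.002, 0.003], [-0.003, 0.001, -1.0]]
wrist_force: [-1.5, -3.5, 3.3]
gripper_width: 0.291
az -120.3 r 0.0693 z 0.2568  drag_t 0.5 rad 3.8 fz 3.3 w 0.291 t 15.95
```

View pics/zs8.png

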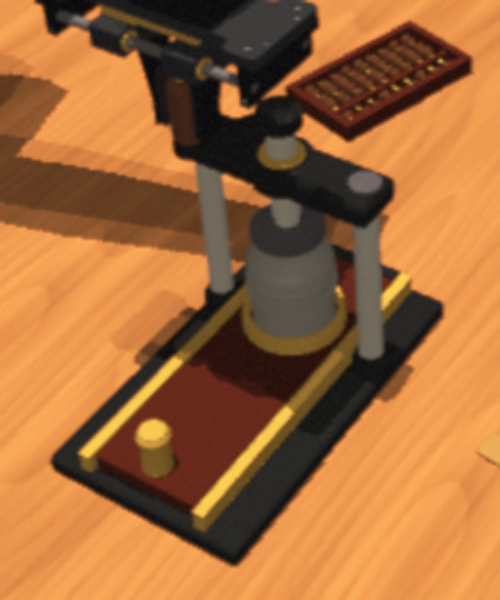

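```bash
python3 -m crank '[[1,[-0.032,0.052,0.004],[0,0,0]],[1,[-0.036,0.049,0.004],[0,0,0]],[1,[-0.040,0.046,0.003],[0,0,0]]]'; python3 st.py
python3 -m crank '[[1,[-0.044,0.042,0.004],[0,0,0]],[1,[-0.048,0.038,0.004],[0,0,0]],[1,[-0.051,0.034,0.003],[0,0,0]]]'; python3 st.py
python3 -m crank '[[1,[-0.054,0.029,0.004],[0,0,0]],[1,[-0.056,0.024,0.004],[0,0,0]]]'; python3 st.py
```

```text
time_s: 16.3
tcp_pos: [0.4788, -0.0117, 0.2556]
ee_rot: [[0.002, -1.0, 0.0], [-1.0, -0.002, 0.003], [-0.003, -0.0, -1.0]]
wrist_force: [-1.1, -1.6, 3.2]
gripper_width: 0.291
az -135.3 r 0.0692 z 0.2556  drag_t 0.3 rad 1.9 fz 3.2 w 0.291 t 16.30
time_s: 16.6
tcp_pos: [0.4678, 0.0029, 0.2544]
ee_rot: [[0.002, -1.0, 0.001], [-1.0, -0.002, 0.003], [-0.003, -0.001, -1.0]]
wrist_force: [0.4, -0.0, -0.1]
gripper_width: 0.29
az -150.5 r 0.0692 z 0.2544  drag_t 0.2 rad -0.3 fz -0.1 w 0.290 t 16.60
time_s: 16.8
tcp_pos: [0.4627, 0.0139, 0.2536]
ee_rot: [[0.002, -1.0, 0.001], [-1.0, -0.002, 0.003], [-0.003, -0.001, -1.0]]
wrist_force: [2.7, 0.1, -1.6]
gripper_width: 0.287
az -160.5 r 0.0692 z 0.2536  drag_t 0.8 rad -2.5 fz -1.6 w 0.287 t 16.80
```

```bash
python3 -m crank '[[1,[-0.058,0.019,0.004],[0,0,0]],[1,[-0.059,0.014,0.004],[0,0,0]]]'; python3 st.py
python3 -m crank '[[1,[-0.060,0.009,0.004],[0,0,0]],[1,[-0.061,0.004,0.004],[0,0,0]]]'; python3 st.py
python3 - <<'E'
from h import *
import cv2
a=r.capture("scene")["img"][250:370,220:340]
cv2.imwrite("pics/zs9.png",cv2.resize(a,None,fx=5,fy=5,interpolation=cv2.INTER_CUBIC))
E
```

```text
time_s: 17.0
tcp_pos: [0.4597, 0.0255, 0.2527]
ee_rot: [[0.002, -1.0, 0.001], [-1.0, -0.002, 0.003], [-0.003, -0.001, -1.0]]
wrist_force: [3.6, -0.1, -4.5]
gripper_width: 0.292
az -170.5 r 0.0693 z 0.2527  drag_t 0.7 rad -3.6 fz -4.5 w 0.292 t 17.00
time_s: 17.2
tcp_pos: [0.4586, 0.0375, 0.2519]
ee_rot: [[0.002, -1.0, 0.002], [-1.0, -0.002, 0.003], [-0.003, -0.002, -1.0]]
wrist_force: [6.7, -1.1, -7.3]
gripper_width: 0.29
az 179.6 r 0.0694 z 0.2519  drag_t 1.1 rad -6.7 fz -7.3 w 0.290 t 17.20
```

View pics/zs9.png

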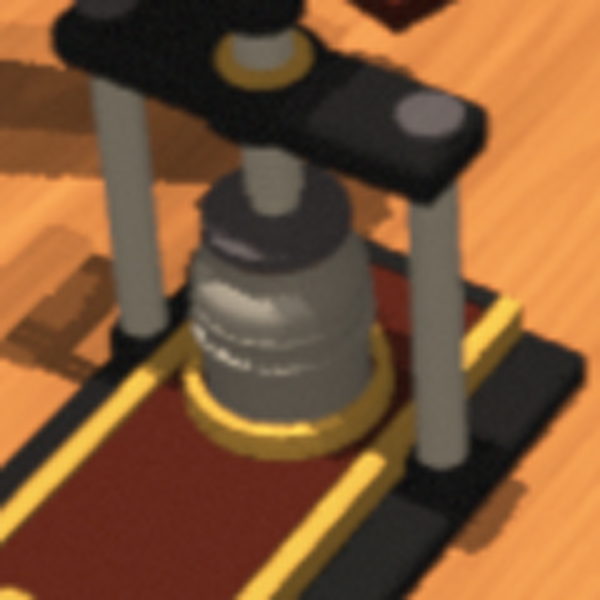

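```bash
python3 -m crank '[[1,[-0.061,-0.012,0.014],[0,0,0]],[1,[-0.061,-0.010,0.010],[0,0,0]]]'; python3 st.py
python3 -m crank '[[1,[-0.060,-0.014,0.005],[0,0,0]],[1,[-0.059,-0.017,0.005],[0,0,0]]]'; python3 st.py
```

```text
time_s: 17.45
tcp_pos: [0.4598, 0.0491, 0.251]
ee_rot: [[0.002, -1.0, -0.0], [-1.0, -0.002, 0.002], [-0.002, 0.0, -1.0]]
wrist_force: [-1.0, 0.2, 6.5]
gripper_width: 0.292
az 169.9 r 0.0693 z 0.2510  drag_t -0.0 rad 1.0 fz 6.5 w 0.292 t 17.45
time_s: 17.65
tcp_pos: [0.463, 0.0613, 0.2502]
ee_rot: [[0.003, -1.0, 0.001], [-1.0, -0.003, 0.002], [-0.002, -0.001, -1.0]]
wrist_force: [0.5, -0.1, 5.4]
gripper_width: 0.289
az 159.5 r 0.0694 z 0.2502  drag_t -0.0 rad -0.5 fz 5.4 w 0.289 t 17.65
```

```bash
python3 -m crank '[[1,[-0.057,-0.022,0.003],[0,0,0]],[1,[-0.055,-0.027,0.003],[0,0,0]]]'; python3 st.py
python3 -m crank '[[1,[-0.052,-0.032,0.003],[0,0,0]],[1,[-0.049,-0.036,0.003],[0,0,0]]]'; python3 st.py
python3 - <<'E'
from h import *
import cv2
a=r.capture("scene")["img"][250:370,220:340]
cv2.imwrite("pics/zs10.png",cv2.resize(a,None,fx=5,fy=5,interpolation=cv2.INTER_CUBIC))
E
```

```text
time_s: 17.85
tcp_pos: [0.468, 0.0722, 0.2493]
ee_rot: [[0.003, -1.0, 0.0], [-1.0, -0.003, 0.001], [-0.001, -0.0, -1.0]]
wrist_force: [0.2, -2.7, 5.2]
gripper_width: 0.291
az 149.6 r 0.0696 z 0.2493  drag_t 2.3 rad -1.5 fz 5.2 w 0.291 t 17.85
time_s: 18.05
tcp_pos: [0.4747, 0.0818, 0.2485]
ee_rot: [[0.002, -1.0, -0.0], [-1.0, -0.002, 0.001], [-0.001, 0.0, -1.0]]
wrist_force: [0.4, -3.2, 3.8]
gripper_width: 0.293
az 139.9 r 0.0697 z 0.2485  drag_t 2.2 rad -2.4 fz 3.8 w 0.293 t 18.05
```

View pics/zs10.png

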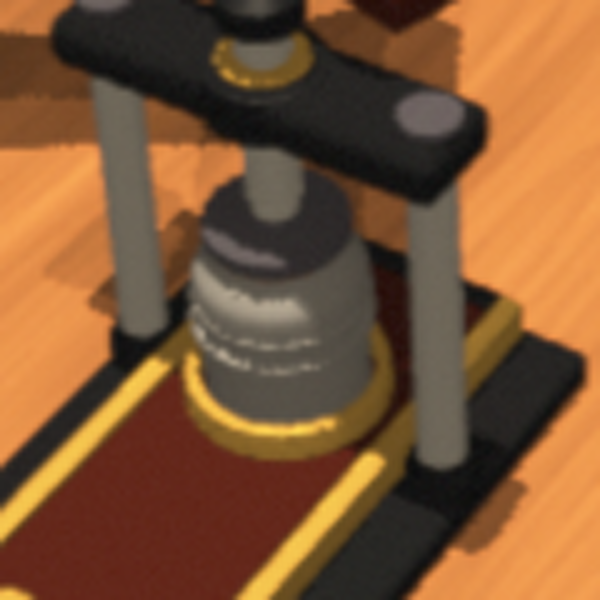

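```bash
python3 -m crank '[[1,[-0.046,-0.040,0.003],[0,0,0]],[1,[-0.042,-0.044,0.004],[0,0,0]],[1,[-0.038,-0.048,0.003],[0,0,0]]]'; python3 st.py
python3 -m crank '[[1,[-0.034,-0.051,0.004],[0,0,0]],[1,[-0.029,-0.054,0.004],[0,0,0]],[1,[-0.024,-0.056,0.004],[0,0,0]]]'; python3 st.py
python3 - <<'E'
from math import *
az=-249;st=5
for i in range(45):
    a=radians(az-st*i);b=radians(az-st*(i+1));R=.070
    print(az-st*(i+1),"[%.3f,%.3f,0.004]"%(-10*R*(sin(b)-sin(a)),-10*R*(cos(b)-cos(a))))
from h import *
import cv2
a=r.capture("scene")["img"][250:370,220:340]
cv2.imwrite("pics/zs11.png",cv2.resize(a,None,fx=5,fy=5,interpolation=cv2.INTER_CUBIC))
E
```

```text
time_s: 18.4
tcp_pos: [0.4881, 0.0944, 0.2472]
ee_rot: [[0.002, -1.0, -0.0], [-1.0, -0.002, 0.001], [-0.001, 0.0, -1.0]]
wrist_force: [0.8, -3.6, 4.9]
gripper_width: 0.289
az 124.8 r 0.0700 z 0.2472  drag_t 1.4 rad -3.4 fz 4.9 w 0.289 t 18.40
time_s: 18.7
tcp_pos: [0.5041, 0.103, 0.246]
ee_rot: [[0.002, -1.0, -0.001], [-1.0, -0.002, 0.001], [-0.001, 0.001, -1.0]]
wrist_force: [-0.1, -4.4, 5.6]
gripper_width: 0.289
az 109.9 r 0.0702 z 0.2460  drag_t 1.6 rad -4.1 fz 5.6 w 0.289 t 18.70
-254 [-0.019,-0.058,0.004]
-259 [-0.014,-0.059,0.004]
-264 [-0.009,-0.060,0.004]
-269 [-0.004,-0.061,0.004]
-274 [0.002,-0.061,0.004]
-279 [0.007,-0.061,0.004]
-284 [0.012,-0.060,0.004]
-289 [0.017,-0.059,0.004]
-294 [0.022,-0.057,0.004]
-299 [0.027,-0.055,0.004]
-304 [0.032,-0.052,0.004]
-309 [0.036,-0.049,0.004]
-314 [0.040,-0.046,0.004]
-319 [0.044,-0.042,0.004]
-324 [0.048,-0.038,0.004]
-329 [0.051,-0.034,0.004]
-334 [0.054,-0.029,0.004]
-339 [0.056,-0.024,0.004]
-344 [0.058,-0.019,0.004]
-349 [0.059,-0.014,0.004]
-354 [0.060,-0.009,0.004]
-359 [0.061,-0.004,0.004]
-364 [0.061,0.002,0.004]
-369 [0.061,0.007,0.004]
-374 [0.060,0.012,0.004]
-379 [0.059,0.017,0.004]
-384 [0.057,0.022,0.004]
-389 [0.055,0.027,0.004]
-394 [0.052,0.032,0.004]
-399 [0.049,0.036,0.004]
-404 [0.046,0.040,0.004]
-409 [0.042,0.044,0.004]
-414 [0.038,0.048,0.004]
-419 [0.034,0.051,0.004]
-424 [0.029,0.054,0.004]
-429 [0.024,0.056,0.004]
-434 [0.019,0.058,0.004]
-439 [0.014,0.059,0.004]
-444 [0.009,0.060,0.004]
-449 [0.004,0.061,0.004]
-454 [-0.002,0.061,0.004]
-459 [-0.007,0.061,0.004]
-464 [-0.012,0.060,0.004]
-469 [-0.017,0.059,0.004]
-474 [-0.022,0.057,0.004]
```

View pics/zs11.png

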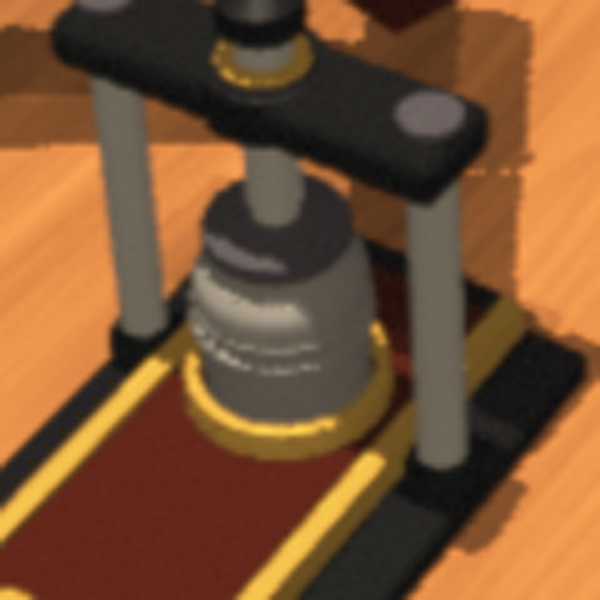

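```bash
python3 -m crank '[[1,[-0.019,-0.058,0.004],[0,0,0]],[1,[-0.014,-0.059,0.003],[0,0,0]],[1,[-0.009,-0.060,0.004],[0,0,0]]]'; python3 st.py
python3 -m crank '[[1,[-0.004,-0.061,0.003],[0,0,0]],[1,[0.002,-0.061,0.004],[0,0,0]]]'; python3 st.py
python3 -m crank '[[1,[0.007,-0.061,0.003],[0,0,0]],[1,[0.012,-0.060,0.004],[0,0,0]]]'; python3 st.py
python3 - <<'E'
from h import *
import cv2
a=r.capture("scene")["img"][250:370,220:340]
cv2.imwrite("pics/zs12.png",cv2.resize(a,None,fx=5,fy=5,interpolation=cv2.INTER_CUBIC))
E
```

```text
time_s: 19.05
tcp_pos: [0.5214, 0.1071, 0.2448]
ee_rot: [[0.002, -1.0, -0.002], [-1.0, -0.002, 0.001], [-0.001, 0.002, -1.0]]
wrist_force: [-1.6, -5.0, 4.9]
gripper_width: 0.294
az 95.4 r 0.0704 z 0.2448  drag_t 2.1 rad -4.8 fz 4.9 w 0.294 t 19.05
time_s: 19.25
tcp_pos: [0.5334, 0.1073, 0.244]
ee_rot: [[0.002, -1.0, -0.002], [-1.0, -0.002, 0.001], [-0.001, 0.002, -1.0]]
wrist_force: [-3.2, -4.9, 6.3]
gripper_width: 0.291
az 85.6 r 0.0705 z 0.2440  drag_t 2.8 rad -5.1 fz 6.3 w 0.291 t 19.25
time_s: 19.45
tcp_pos: [0.5453, 0.1055, 0.2431]
ee_rot: [[0.002, -1.0, -0.003], [-1.0, -0.002, 0.001], [-0.001, 0.003, -1.0]]
wrist_force: [-4.0, -2.6, 6.6]
gripper_width: 0.286
az 75.9 r 0.0707 z 0.2431  drag_t 3.2 rad -3.5 fz 6.6 w 0.286 t 19.45
```

View pics/zs12.png

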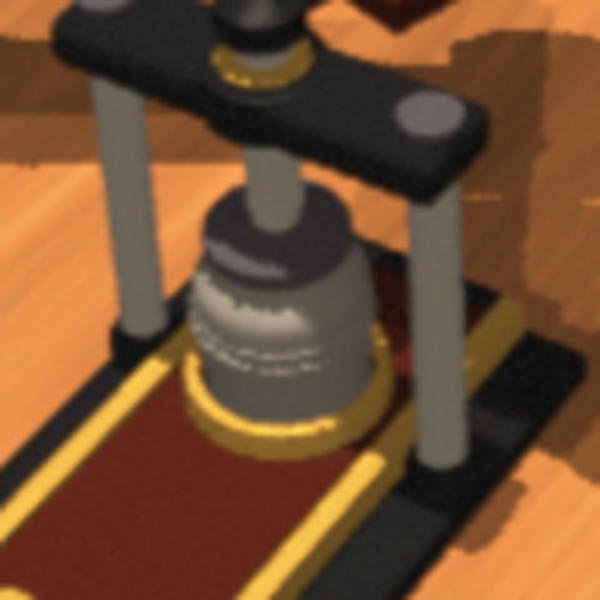

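```bash
python3 -m crank '[[1,[0.017,-0.059,0.003],[0,0,0]],[1,[0.022,-0.057,0.003],[0,0,0]]]'; python3 st.py
python3 -m crank '[[1,[0.027,-0.055,0.003],[0,0,0]],[1,[0.032,-0.052,0.003],[0,0,0]]]'; python3 st.py
python3 -m crank '[[1,[0.036,-0.049,0.004],[0,0,0]],[1,[0.040,-0.046,0.004],[0,0,0]]]'; python3 st.py
python3 - <<'E'
from h import *
import cv2
a=r.capture("scene")["img"][250:370,220:340]
cv2.imwrite("pics/zs13.png",cv2.resize(a,None,fx=5,fy=5,interpolation=cv2.INTER_CUBIC))
E
```

```text
time_s: 19.7
tcp_pos: [0.5565, 0.1018, 0.2423]
ee_rot: [[0.002, -1.0, -0.004], [-1.0, -0.002, 0.001], [-0.001, 0.004, -1.0]]
wrist_force: [-4.0, -3.4, 5.7]
gripper_width: 0.292
az 66.2 r 0.0708 z 0.2423  drag_t 2.3 rad -4.7 fz 5.7 w 0.292 t 19.70
time_s: 19.9
tcp_pos: [0.5671, 0.0961, 0.2415]
ee_rot: [[0.002, -1.0, -0.004], [-1.0, -0.002, 0.001], [-0.001, 0.004, -1.0]]
wrist_force: [-4.4, -1.0, 5.6]
gripper_width: 0.293
az 56.5 r 0.0708 z 0.2415  drag_t 3.1 rad -3.2 fz 5.6 w 0.293 t 19.90
time_s: 20.1
tcp_pos: [0.5766, 0.0887, 0.2407]
ee_rot: [[0.002, -1.0, -0.004], [-1.0, -0.002, 0.002], [-0.002, 0.004, -1.0]]
wrist_force: [-4.7, -1.9, 4.2]
gripper_width: 0.291
az 46.7 r 0.0710 z 0.2407  drag_t 2.1 rad -4.6 fz 4.2 w 0.291 t 20.10
```

View pics/zs13.png

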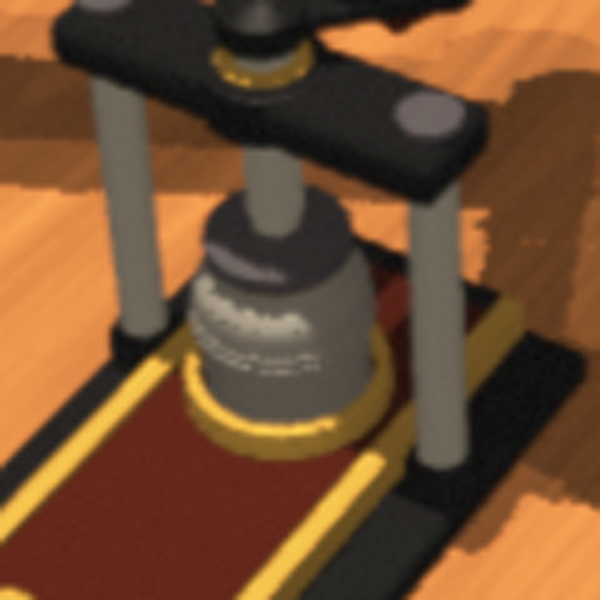

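```bash
python3 -m crank '[[1,[0.044,-0.042,0.003],[0,0,0]],[1,[0.048,-0.038,0.004],[0,0,0]]]'; python3 st.py
python3 -m crank '[[1,[0.051,-0.034,0.003],[0,0,0]],[1,[0.054,-0.029,0.004],[0,0,0]]]'; python3 st.py
python3 -m crank '[[1,[0.056,-0.024,0.004],[0,0,0]]]'; python3 st.py
python3 - <<'E'
from h import *
import cv2
a=r.capture("scene")["img"][250:370,220:340]
cv2.imwrite("pics/zs14.png",cv2.resize(a,None,fx=5,fy=5,interpolation=cv2.INTER_CUBIC))
E
```

```text
time_s: 20.35
tcp_pos: [0.5847, 0.0797, 0.2399]
ee_rot: [[0.002, -1.0, -0.004], [-1.0, -0.002, 0.002], [-0.002, 0.004, -1.0]]
wrist_force: [-6.3, 0.7, 5.5]
gripper_width: 0.291
az 37.0 r 0.0710 z 0.2399  drag_t 4.4 rad -4.6 fz 5.5 w 0.291 t 20.35
time_s: 20.55
tcp_pos: [0.5907, 0.0704, 0.2391]
ee_rot: [[0.002, -1.0, -0.004], [-1.0, -0.002, 0.005], [-0.005, 0.004, -1.0]]
wrist_force: [-7.9, 6.3, 7.5]
gripper_width: 0.287
az 28.0 r 0.0710 z 0.2391  drag_t 9.3 rad -4.0 fz 7.5 w 0.287 t 20.55
time_s: 20.65
tcp_pos: [0.593, 0.0656, 0.2388]
ee_rot: [[0.003, -1.0, -0.004], [-1.0, -0.003, 0.006], [-0.006, 0.004, -1.0]]
wrist_force: [-9.5, 8.9, 7.6]
gripper_width: 0.287
az 23.7 r 0.0711 z 0.2388  drag_t 12.0 rad -5.1 fz 7.6 w 0.287 t 20.65
```

View pics/zs14.png

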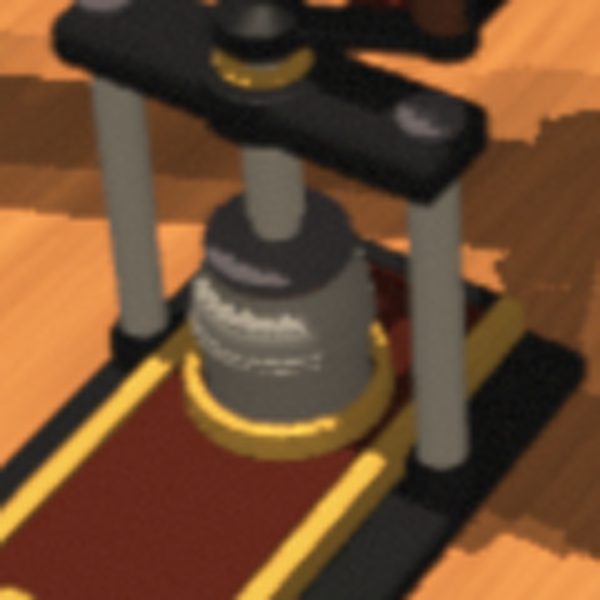

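```bash
python3 st.py; python3 -m crank '[[1,[0,0,0],[0,0,0]]]'; python3 st.py
```

```text
az 23.3 r 0.0711 z 0.2388  drag_t 7.8 rad -4.5 fz 5.8 w 0.293 t 20.70
time_s: 20.8
tcp_pos: [0.5932, 0.0653, 0.2388]
ee_rot: [[0.002, -1.0, -0.003], [-1.0, -0.002, 0.005], [-0.005, 0.003, -1.0]]
wrist_force: [-7.3, 5.9, 6.3]
gripper_width: 0.292
az 23.5 r 0.0711 z 0.2388  drag_t 8.3 rad -4.4 fz 6.3 w 0.292 t 20.80
```

```bash
python3 -m crank '[[1,[0.012,-0.005,0],[0,0,0]],[1,[0,0,0],[0,0,0]]]'; python3 st.py;  python3 -m crank '[[1,[0,0,0],[0,0,0]]]'; python3 st.py
python3 - <<'E'
from h import *
import cv2
a=r.capture("scene")["img"][280:350,245:315]
cv2.imwrite("pics/zs15.png",cv2.resize(a,None,fx=8,fy=8,interpolation=cv2.INTER_CUBIC))
E
```

```text
time_s: 21.0
tcp_pos: [0.5934, 0.0648, 0.2387]
ee_rot: [[0.003, -1.0, -0.004], [-1.0, -0.003, 0.006], [-0.006, 0.004, -1.0]]
wrist_force: [-8.5, 7.4, 6.3]
gripper_width: 0.291
az 23.1 r 0.0711 z 0.2387  drag_t 10.1 rad -5.0 fz 6.3 w 0.291 t 21.00
time_s: 21.1
tcp_pos: [0.5934, 0.0649, 0.2387]
ee_rot: [[0.003, -1.0, -0.004], [-1.0, -0.003, 0.006], [-0.006, 0.004, -1.0]]
wrist_force: [-8.5, 6.7, 6.9]
gripper_width: 0.293
az 23.1 r 0.0711 z 0.2387  drag_t 9.5 rad -5.1 fz 6.9 w 0.293 t 21.10
```

View pics/zs15.png

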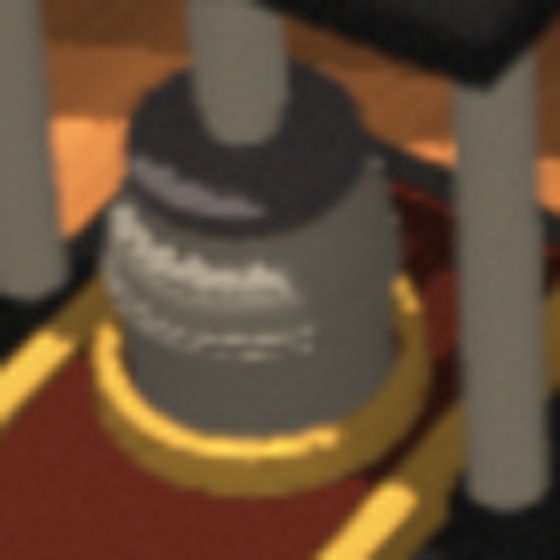

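Run:
```python
from math import *
az=21;st=15
for i in range(24):
    a=radians(az+st*i);b=radians(az+st*(i+1));R=.070
    print(az+st*(i+1),"[%.3f,%.3f,-0.0125]"%(-10*R*(sin(b)-sin(a)),-10*R*(cos(b)-cos(a))))
```

```text
36 [-0.161,0.087,-0.0125]
51 [-0.133,0.126,-0.0125]
66 [-0.095,0.156,-0.0125]
81 [-0.052,0.175,-0.0125]
96 [-0.005,0.183,-0.0125]
111 [0.043,0.178,-0.0125]
126 [0.087,0.161,-0.0125]
141 [0.126,0.133,-0.0125]
156 [0.156,0.095,-0.0125]
171 [0.175,0.052,-0.0125]
186 [0.183,0.005,-0.0125]
201 [0.178,-0.043,-0.0125]
216 [0.161,-0.087,-0.0125]
231 [0.133,-0.126,-0.0125]
246 [0.095,-0.156,-0.0125]
261 [0.052,-0.175,-0.0125]
276 [0.005,-0.183,-0.0125]
291 [-0.043,-0.178,-0.0125]
306 [-0.087,-0.161,-0.0125]
321 [-0.126,-0.133,-0.0125]
336 [-0.156,-0.095,-0.0125]
351 [-0.175,-0.052,-0.0125]
366 [-0.183,-0.005,-0.0125]
381 [-0.178,0.043,-0.0125]
```

```bash
python3 -m crank '[[1,[-0.080,0.043,-0.006],[0,0,0]],[1,[-0.081,0.044,-0.006],[0,0,0]],[1,[-0.133,0.126,-0.0125],[0,0,0]],[1,[-0.095,0.156,-0.0125],[0,0,0]],[1,[-0.052,0.175,-0.0125],[0,0,0]],[1,[-0.005,0.183,-0.0125],[0,0,0]]]'; python3 st.py
python3 -m crank '[[1,[0.043,0.178,-0.0125],[0,0,0]],[1,[0.087,0.161,-0.0125],[0,0,0]],[1,[0.126,0.133,-0.0125],[0,0,0]],[1,[0.156,0.095,-0.0125],[0,0,0]],[1,[0.175,0.052,-0.0125],[0,0,0]],[1,[0.183,0.005,-0.0125],[0,0,0]]]'; python3 st.py
```

```text
time_s: 21.75
tcp_pos: [0.523, 0.1072, 0.2448]
ee_rot: [[0.002, -1.0, 0.002], [-1.0, -0.002, 0.002], [-0.002, -0.002, -1.0]]
wrist_force: [3.5, -4.8, -1.7]
gripper_width: 0.293
az 94.0 r 0.0704 z 0.2448  drag_t -3.2 rad -5.1 fz -1.7 w 0.293 t 21.75
time_s: 22.35
tcp_pos: [0.4591, 0.0299, 0.2524]
ee_rot: [[0.003, -1.0, -0.0], [-1.0, -0.003, 0.004], [-0.004, 0.0, -1.0]]
wrist_force: [1.5, 3.1, -0.8]
gripper_width: 0.29
az -174.1 r 0.0692 z 0.2524  drag_t -2.9 rad -1.8 fz -0.8 w 0.290 t 22.35
```

```bash
python3 -m crank '[[1,[0.178,-0.043,-0.0125],[0,0,0]],[1,[0.161,-0.087,-0.0125],[0,0,0]],[1,[0.133,-0.126,-0.0125],[0,0,0]],[1,[0.095,-0.156,-0.0125],[0,0,0]],[1,[0.052,-0.175,-0.0125],[0,0,0]],[1,[0.005,-0.183,-0.0125],[0,0,0]]]'; python3 st.py
python3 -m crank '[[1,[-0.043,-0.178,-0.0125],[0,0,0]],[1,[-0.087,-0.161,-0.0125],[0,0,0]],[1,[-0.126,-0.133,-0.0125],[0,0,0]],[1,[-0.156,-0.095,-0.0125],[0,0,0]],[1,[-0.175,-0.052,-0.0125],[0,0,0]],[1,[-0.120,0,-0.008],[0,0,0]],[1,[0,0,0],[0,0,0]],[1,[0,0,0],[0,0,0]]]'; python3 st.py
python3 - <<'E'
from h import *
import cv2
a=r.capture("scene")["img"][180:420,160:360]
cv2.imwrite("pics/zs16.png",cv2.resize(a,None,fx=2.5,fy=2.5,interpolation=cv2.INTER_CUBIC))
E
```

```text
time_s: 22.95
tcp_pos: [0.537, -0.0327, 0.2598]
ee_rot: [[0.001, -1.0, -0.002], [-1.0, -0.001, 0.004], [-0.004, 0.002, -1.0]]
wrist_force: [-4.5, 6.7, 4.6]
gripper_width: 0.298
az -82.7 r 0.0703 z 0.2598  drag_t -3.6 rad -7.2 fz 4.6 w 0.298 t 22.95
time_s: 23.75
tcp_pos: [0.5989, 0.0386, 0.2671]
ee_rot: [[0.003, -1.0, 0.0], [-1.0, -0.003, 0.003], [-0.003, -0.0, -1.0]]
wrist_force: [-1.2, -0.1, 0.0]
gripper_width: 0.289
az 1.3 r 0.0709 z 0.2671  drag_t -0.1 rad -1.2 fz 0.0 w 0.289 t 23.75
```

View pics/zs16.png

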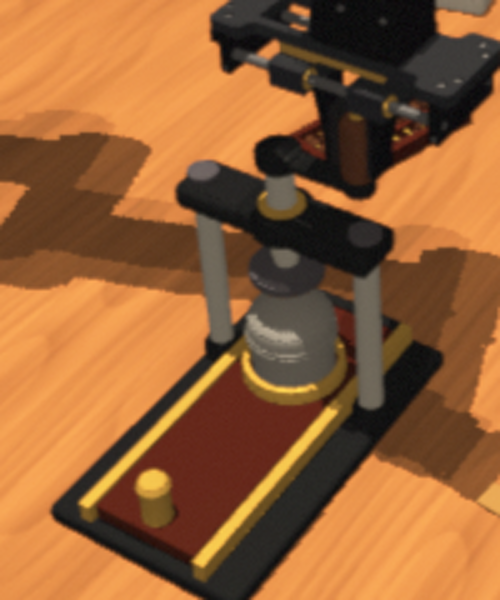

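```bash
python3 -m crank '[[-0.2,[0,0,0],[0,0,0]],[-0.2,[0,0,0],[0,0,0]],[-0.2,[0,0,0],[0,0,0]],[-0.2,[0,0,0],[0,0,0]],[-0.2,[0,0,-0.1],[0,0,0]],[-0.2,[0,0,-0.2],[0,0,0]],[-0.2,[0,0,-0.4],[0,0,0]],[-0.2,[0,0,-0.4],[0,0,0]]]'
python3 -m crank '[[-0.2,[0,0,-0.4],[0,0,0]],[-0.2,[0,0,0],[0,0,0]],[-0.2,[0,0,0],[0,0,0]],[-0.2,[0,0,0],[0,0,0]]]'
python3 - <<'E'
from h import *
import cv2
S=r.capture("scene");a=S["img"][200:440,160:360]
cv2.imwrite("pics/zs17.png",cv2.resize(a,None,fx=2.5,fy=2.5,interpolation=cv2.INTER_CUBIC))
cv2.imwrite("pics/scene17.png",S["img"])
E
```

```text
time_s: 24.6
tcp_pos: [0.5986, 0.0377, 0.3793]
ee_rot: [[0.002, -1.0, -0.0], [-1.0, -0.002, 0.002], [-0.002, 0.0, -1.0]]
wrist_force: [0.2, -0.4, -0.3]
gripper_width: 0.603
time_s: 25.0
tcp_pos: [0.5985, 0.0379, 0.4166]
ee_rot: [[0.002, -1.0, -0.002], [-1.0, -0.002, 0.002], [-0.002, 0.002, -1.0]]
wrist_force: [0.6, -0.2, -0.7]
gripper_width: 0.602
```

View pics/zs17.png

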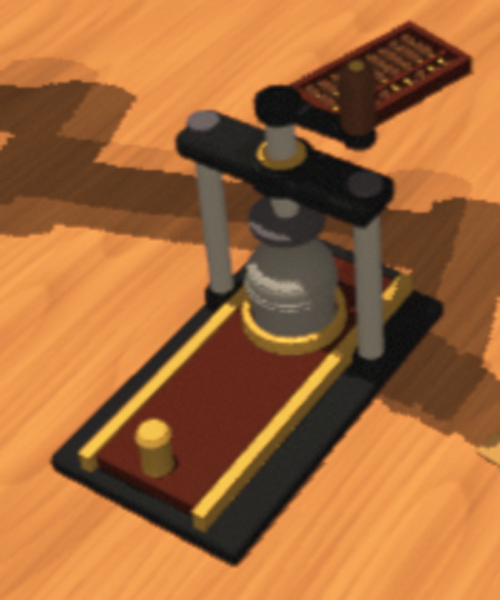

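View pics/scene17.png

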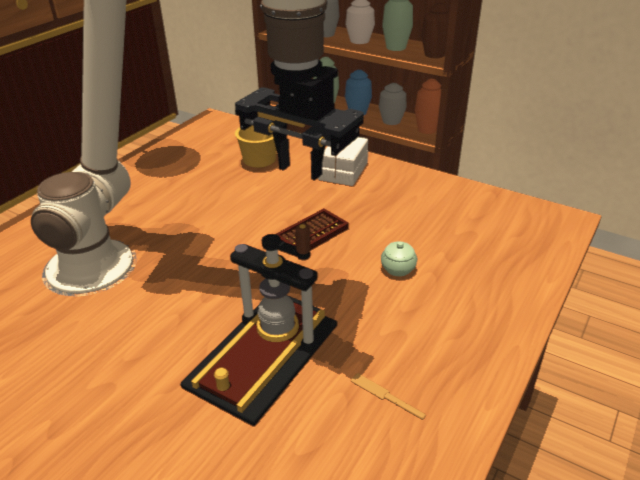

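```bash
python3 -c "
from station import r
print(r.finish_job()); print(r.sense()['time_s'])"
```

```text
the job is handed in; nothing more can be done
None
the job is handed in; nothing more can be done
```

The job is handed in; the last state I read was at about 25 s of the 72 s allowed. No verdict is reported, so whether it passed is not confirmed.

- **Bed:** I gripped the knob and slid the bed in until it met its stop, where the push rose to 12 N. The cameras put the knob about 177 mm from the screw axis, against 178 mm when fully home.
- **Crank:** I took the grip from above and wound it clockwise about 1.5 turns without letting go. I stopped when the screw came up firm. The tangential force peaked at about 12 N, then held at 8–10 N for about 0.4 s. By your figures that is roughly 100–150 N at the foot, with a peak that could have been nearer 180 N, so between firm and denting.
- **Release:** I wound back about 340°, let go and lifted clear. By crank angle the foot stands about 27–28 mm above the cap. The last scene picture shows the foot clear, the cap down on the bead, the bed home and the other things apparently where they were.

**What disagreed or is uncertain:**
- While I lowered the hand to the knob, the arm's side link nudged the crank about 33° clockwise. I saw it in the pictures and tilted the hand 30° to keep clear for the rest of the slide. How hard it pressed is unknown, because the wrist sensor does not measure contact there.
- While winding, the wrist force read about 1.5 N below your figures, so the force on the cap is an estimate. I judged the closed bead gap only from the picture and the sudden stiffening.
- The knob's height and position differed by 2–3 mm between the wrist camera and the fixed cameras.

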